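# Invert a rinsed bait jar on the drying peg and pump it dry

## Robot

A 6-joint arm with a two-finger parallel gripper is mounted at the origin on the work surface. World frame = base frame: x ahead of the robot, y to its left, z up, the work surface at z = 0. Lengths are in m, angles in degrees, forces in N, time in s.
With the tool pointing down it reaches from about 0.375 to 0.9 m from the base axis. Payload 3.1 kg.
Tool frame: the origin (TCP) lies on the centre line of the jaws, within the pads' length; the fingertips stand 19 mm ahead of it and the grasp point (between the pads) is the TCP (tips_ahead is the distance from the TCP to the fingertips, in m); z points along the fingers, y is the line along which they close (so a half turn about z gives the same grasp; the last joint's range is limited). The gripper opens to 87 mm and grips with 3 to 60 N. Pads are 19 mm wide; open, the fingers measure 117 mm over their backs; the gripper's body (75 mm by 190 mm) begins 51 mm behind the grasp point.
Start: joints at [-10.227, 30.224, 82.088, -0, 67.689, -10.227], TCP at [0.625, 0, 0.216] pointing down, gripper open.
Joint ranges: [-176.69, 176.69], [-43.24, 126.21], [12.49, 139.97], [-82, 262], [0, 151.66], [-163.58, 163.58]. Speed limits (degrees/s): [159.86, 159.86, 180, 180, 180, 180].

## Interface

Orientations are given as a 3x3 rotation matrix whose columns are the frame's x, y, z axes.
In Python, from rig import read_state, capture, hand_in, trace, landmark_of, tips_ahead gives the robot as it stands.
- The arm moves only by the shell command python3 -m jog 'ROWS'. ROWS is JSON, a list of rows, each an object of numbers: "tx", "ty", "tz": the shift along the tool's x, y, z in cm; "roll": the turn about the tool's z in rad; "jaw": the opening, from 0 (shut) to 1 (fully open). A call has 1 to 8 rows; each row shifts and turns the commanded pose from where the row before left it, along the tool's axes as they then stand; what a row does not reach is not made up. A row lasts 1/10 s, in which the tool goes at most 50 mm and 8.59 degrees, less where a joint would pass 70% of its speed; a pose out of reach is approached as far as the arm can. A call with a gripper value outside its range is refused whole. The fingers move at their own pace and stop on an object; the grip force is fixed at half the most. Time passes only in rows, so rows that do not move let the fingers close. It gives the time, the measured TCP pose, the force, the opening and the grip force at its end, in the units of the state.
- read_state(): the state, without advancing time (a new reading comes with each control period).
- capture(name): name is "scene" or "side" or "wrist"; returns a dict with "img" (420x560x3 uint8, red, green, blue), "vertical_fov" (degrees; the focal length in pixels is half the picture's height over the tangent of half this angle, whatever the lens; pixels are square), "cx", "cy" (the principal point, pixels), "cam_to_world" (4x4, takes a point from camera to world coordinates); the wrist camera has in their place "tool_from_camera" (4x4, takes a point from camera to tool coordinates, whose origin is the TCP and whose axes are the flange's). Camera axes: x right, y up, looking along -z (the intrinsics and any distortion apply to the point x, -y, -z); pixel columns grow to the right and rows downward; lengths in m; the calibration is good to about 2 mm. A picture is of the moment at which its call begins: read the wrist's pose just before it. There is no depth.
- hand_in(): hands the job in; it is judged then, once.
Trained networks look in the newest picture that a camera, given by its name, has taken for a name from the list of things; names that differ only in an ending like _2 or _b are one class to them, and where a whole thing is asked for, a point or a joint stands for the part that bears it (a point fixed in the world has none). Each returns a list of dicts, best first, with "p" (0 to 1); they miss things now and then, are a little off and sometimes report something else, mostly with a low value. They report only what shows in the picture. A call takes as long as a camera call. They do not tell look-alikes from the thing itself.
- trace(camera, thing): "pixels" (420x560 bool, what is visible of it) and "bbox" ([left, top, width, height] in pixels, round what is visible of it).
- landmark_of(camera, thing): "point" ([row, column] in pixels: a listed point, or the origin of a listed thing).
The state is a dict: "time_s": time; "joint_positions": joint angles; "qvel": joint speeds; "tau": joint torques, N m; "position": TCP position; "tcp_rot": TCP orientation; "force": force on the tool from outside, world axes, zero at the start; "moment": the same for the moment, N m; "opening": opening from 0.0 (shut) to 1.0 (fully open); "grasp_force": force on a finger pad.
Only numpy, scipy, OpenCV 4.12 (cv2) and the standard library are available. Lean on these libraries where they do the work, as an engineer would, in place of code of your own. Each camera call takes 0.05 s, during which the arm holds its last target. There are 200 camera calls.

## Task

Take the rinsed, open amber jar out of the blue cradle, turn it upside down and lower it gently over the drying peg, without dropping or forcing it, until its rim rests on the rubber collar, and let go. Then blow it dry with three full strokes of the pump lever: each time all the way down to the stop and all the way back up, with the jar staying seated. Leave the other things on the table where they are.

Things in the scene. Friction and masses are not known exactly. Their poses are not given: they have to be found in the camera images.
- jar: the empty, open amber jar (the only one without a cap), 90 mm tall; body 46 mm across for the first 66 mm, neck 41 mm across outside and 35 mm inside; about 0.11 kg. Origin: centre of its underside; z axis: from base to open mouth. It starts lying in the cradle, its mouth pointing roughly away from the robot, its axis 42 mm above the table
- cradle: fixed blue drip cradle, base 110 x 64 x 8 mm, with two round rails 26 mm apart (tops 22 mm up) along its x axis that carry the lying jar; origin: centre of its underside
- station: fixed drying station, grey base plate 170 (x) x 230 (y) x 12 mm; origin: centre of the underside, x axis pointing away from the robot. On its right (-y) the upright drying peg; on its left (+y) a blue hand air pump with a lever that reaches towards the robot (-x) and ends in a red pad.
- peg_axis (a point): fixed point on the drying peg's axis, 50 mm above the table. The steel peg, 30 mm across, stands 45 mm above its black rubber collar (54 mm across); its upper 15 mm taper to 10 mm. Peg and collar are clamped together at an unknown height: the collar's top face, on which the jar's rim must rest, lies 0 to 25 mm above this point
- lever (a joint): angle of the pump lever: 0 = all the way up (its spring holds it there), 0.6 = all the way down at its stop; needs 3 to 8 N at the pad
- lever_pad (a point): centre of the upper face of the red lever pad (40 mm wide, 56 mm long, 10 mm thick), 140 mm from the pivot; about 183 mm above the table when up, about 100 mm when down, moving almost straight down
- lever_pivot (a point): centre of the lever's level pivot, which runs along the station's y axis
- cap: loose white screw cap lying flat, 47 mm across, 18 mm high; a bystander. Origin: centre of its underside
- jar_gold: full jar of gold liquid with white cap, 46 mm across, 93 mm high; a bystander. Origin: centre of its underside
- jar_dark: full jar, near black, white cap, 46 mm across, 93 mm high; a bystander. Origin: centre of its underside
- jar_yellow: full jar, amber-yellow, white cap, 46 mm across, 93 mm high; a bystander. Origin: centre of its underside
- float: fishing float lying on the table: red body 28 mm thick on a yellow stem 160 mm long; a bystander. Origin: on its stem's axis, projected to its underside
- tacklebox: flat clear box with coloured lures, 110 x 170 x 42 mm; a bystander. Origin: centre of its underside
Things that resemble listed ones, but are neither listed nor needed, are in the scene too. What is shaped like the jar but pink or purple is not meant.

How it is judged (in metres and radians):
On the way, in this order (a step that is already met when the one before it is completed fails the run):
1. the jar stands upside down over the peg, rim resting on the collar, let go and at rest (horizontal distance between jar and peg_axis below 0.007 m and angle between jar's own z axis and vertical above 3.06 rad and z of jar in the frame of peg_axis between 0.086 and 0.118 m and contact force between jar and station above 0.2 N and contact force between the fingers and jar below 0.05 N and linear speed of jar below 0.02 m/s), for 0.2 s.
2. lever pressed down to its stop, first stroke (angle over 0.55) (value of joint lever above 0.55 rad and horizontal distance between jar and peg_axis below 0.007 m and angle between jar's own z axis and vertical above 3.06 rad and z of jar in the frame of peg_axis between 0.086 and 0.118 m and contact force between jar and station above 0.2 N), for 0.05 s.
3. lever back up, first stroke (angle under 0.06) (value of joint lever below 0.06 rad and horizontal distance between jar and peg_axis below 0.007 m and angle between jar's own z axis and vertical above 3.06 rad and z of jar in the frame of peg_axis between 0.086 and 0.118 m and contact force between jar and station above 0.2 N), for 0.05 s.
4. lever pressed down to its stop, second stroke (angle over 0.55) (all of step 2), for 0.05 s.
5. lever back up, second stroke (angle under 0.06) (all of step 3), for 0.05 s.
6. lever pressed down to its stop, third stroke (angle over 0.55) (all of step 4), for 0.05 s.
7. lever back up, third stroke (angle under 0.06) (all of step 5), for 0.05 s.
At the end, for the whole second after the job is handed in: The jar stands upside down on the peg (axis within 7 mm of the peg's axis, within 0.08 rad of vertical, resting on the station), released and at rest, and the lever is fully up (under 0.06 rad) (all of step 7 and contact force between the fingers and jar below 0.05 N and linear speed of jar below 0.02 m/s); the robot touches nothing.
It fails at once if one of the other things on the table is moved by more than 25 mm (distance of any of cap, jar_gold, jar_dark, jar_yellow, float, tacklebox from where it was at the start of the episode above 0.025 m).
It fails at once if the jar is dropped (over 0.35 m/s while the fingers do not touch it) (contact force between the fingers and jar below 0.02 N and linear speed of jar above 0.35 m/s).
It fails at once if the jar is forced onto the station with more than 50 N (contact force between jar and station above 50 N).
It also fails if it takes over 58 s, if anything falls off the work surface, if the arm or the gripper's body presses on something with over 40 N, if the wrist force passes 120 N, or if a joint passes its speed limit or range.

## Working session

There is one attempt and no reset: what is moved stays moved. The work goes in short steps, Python scripts to look and compute and a shell command to move; the robot and the scene stay as the last step left them, time stands still between calls to the robot, and variables do not carry over. Pictures are saved under pics/ and viewed, at most 10 in all, crops included, and the job is handed in when it is done.

```bash
ls; mkdir -p pics; python3 - <<'E'
from rig import *
import cv2,numpy as np
s=read_state();print(s['time_s'],s['position'],s['tcp_rot'],s['opening'],tips_ahead)
for c in ['scene','side']:
    d=capture(c);cv2.imwrite(f'pics/{c}0.png',d['img'][:,:,::-1])
    print(c,d['vertical_fov'],d['cx'],d['cy'],np.round(d['cam_to_world'],3).tolist(),[k for k in d])
    for t in ['jar','cradle','station','peg_axis','lever_pad','lever_pivot','cap','jar_gold','jar_dark','jar_yellow','float','tacklebox']:
        try:print(t,[(np.round(x['point']).tolist(),round(x['p'],2)) for x in landmark_of(c,t)[:3]])
        except Exception as e:print(t,e)
E
```

```text
pics
0.0 [6.24245328e-01 1.60778932e-04 2.14779607e-01] [[ 2.36697540e-05  9.99997709e-01 -2.14024548e-03]
 [ 9.99999926e-01 -2.28482093e-05  3.83879003e-04]
 [ 3.83829222e-04 -2.14025441e-03 -9.99997636e-01]] 0.9997476019845026 0.019
scene 53.05759939984239 273.2617612971102 206.64362558557121 [[-0.865, -0.357, 0.354, 0.983], [0.502, -0.593, 0.629, 0.846], [-0.014, 0.722, 0.692, 0.937], [0.0, 0.0, 0.0, 1.0]] ['img', 'vertical_fov', 'cx', 'cy', 'cam_to_world']
jar [([233.0, 305.0], 0.78), ([252.0, 309.0], 0.76), ([256.0, 346.0], 0.68)]
cradle [([272.0, 300.0], 0.55), ([227.0, 194.0], 0.39)]
station [([184.0, 223.0], 0.77), ([247.0, 214.0], 0.27)]
peg_axis [([163.0, 217.0], 0.68)]
lever_pad [([143.0, 242.0], 0.67)]
lever_pivot [([169.0, 205.0], 0.98), ([251.0, 213.0], 0.49)]
cap [([201.0, 287.0], 0.59)]
jar_gold [([226.0, 234.0], 0.69)]
jar_dark [([250.0, 214.0], 0.61)]
jar_yellow [([230.0, 197.0], 0.75)]
float []
tacklebox [([318.0, 408.0], 0.8), ([273.0, 300.0], 0.67)]
side 54.12336402604387 288.721811555969 215.24782937013467 [[-0.954, 0.162, -0.251, 0.306], [-0.299, -0.558, 0.774, 0.977], [-0.015, 0.814, 0.581, 0.789], [0.0, 0.0, 0.0, 1.0]] ['img', 'vertical_fov', 'cx', 'cy', 'cam_to_world']
jar [([278.0, 296.0], 0.74), ([262.0, 316.0], 0.68), ([307.0, 316.0], 0.64)]
cradle [([290.0, 282.0], 0.92), ([218.0, 258.0], 0.51)]
station [([200.0, 313.0], 0.7), ([171.0, 291.0], 0.39)]
peg_axis [([174.0, 319.0], 0.7)]
lever_pad [([162.0, 329.0], 0.77)]
lever_pivot [([172.0, 288.0], 0.71)]
cap [([234.0, 345.0], 0.44)]
jar_gold [([231.0, 279.0], 0.83), ([161.0, 328.0], 0.54)]
jar_dark [([233.0, 244.0], 0.88)]
jar_yellow [([216.0, 258.0], 0.79)]
float [([272.0, 218.0], 0.84), ([288.0, 283.0], 0.3)]
tacklebox [([198.0, 313.0], 0.73)]
```

View pics/scene0.png

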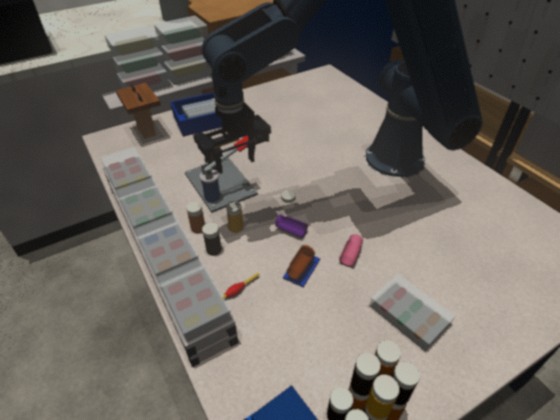

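View pics/side0.png

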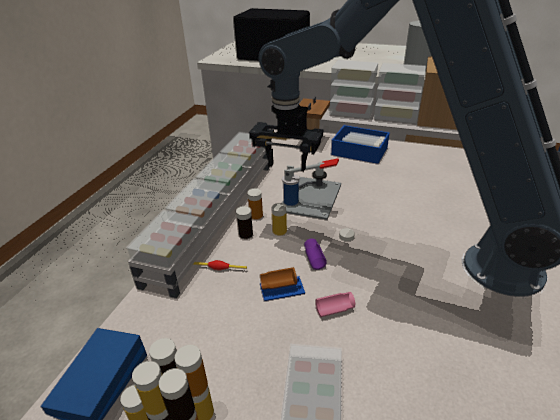

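The scene shows the amber open jar in the blue cradle at scene px (col 300, row 263) and side px (279, 280). Two look-alikes lie nearby, purple at (291,226) and pink at (351,250). The station is at about (222,180), and its blue pump at (210,185) and the peg behind it are partly hidden by the gripper. I'll triangulate next.

```bash
cat > h.py <<'E'
import numpy as np,cv2
from rig import *
def cam(name):
    s=read_state();d=capture(name)
    f=210/np.tan(np.radians(d['vertical_fov'])/2)
    if 'cam_to_world' in d: M=np.array(d['cam_to_world'])
    else:
        T=np.eye(4);T[:3,:3]=s['tcp_rot'];T[:3,3]=s['position'];M=T@np.array(d['tool_from_camera'])
    return dict(img=d['img'],f=f,cx=d['cx'],cy=d['cy'],M=M)
def ray(c,rc):
    v=np.array([(rc[1]-c['cx'])/c['f'],-(rc[0]-c['cy'])/c['f'],-1.]);v=c['M'][:3,:3]@v
    return c['M'][:3,3],v/np.linalg.norm(v)
def atz(c,rc,z):
    o,v=ray(c,rc);return o+v*(z-o[2])/v[2]
def proj(c,p):
    q=np.linalg.inv(c['M'])@np.r_[p,1];return np.array([c['cy']-c['f']*q[1]/-q[2],c['cx']+c['f']*q[0]/-q[2]])
def tri(obs):
    A=np.zeros((3,3));b=np.zeros(3)
    for c,rc in obs:
        o,v=ray(c,rc);P=np.eye(3)-np.outer(v,v);A+=P;b+=P@o
    X=np.linalg.solve(A,b);return X,[np.round(proj(c,X)-rc,1).tolist() for c,rc in obs]
def save(c,n,box=None,k=1):
    im=c['img'];
    if box: r0,r1,c0,c1=box;im=im[r0:r1,c0:c1]
    cv2.imwrite(f'pics/{n}.png',cv2.resize(im,None,fx=k,fy=k,interpolation=cv2.INTER_CUBIC)[:,:,::-1])
E
python3 - <<'E'
from h import *
c={n:cam(n) for n in ['scene','side']}
np.set_printoptions(precision=4,suppress=True)
for t in ['peg_axis','lever_pad','lever_pivot','station','cradle','jar_gold','jar_dark','jar_yellow','cap']:
    o=[(c[n],landmark_of(n,t)[0]['point']) for n in c]
    print(t,*tri(o),[atz(k,p,0)[:2] for k,p in o])
for n in c:
    for x in trace(n,'jar')[:3]: 
        p=np.argwhere(x['pixels']);m=p.mean(0);print(n,m,x['p'],x['bbox'],atz(c[n],m,.042))
        print(c[n]['img'][x['pixels']].mean(0))
    for x in landmark_of(n,'jar')[:4]: print(n,x['point'],x['p'],atz(c[n],x['point'],.042))
E
```

```text
peg_axis [ 0.5929 -0.2348  0.0761] [[0.2, 0.0], [-0.2, 0.1]] [array([ 0.558 , -0.3314]), array([ 0.6236, -0.3629])]
lever_pad [ 0.5318 -0.1429  0.1862] [[-1.7, -0.0], [1.5, -0.7]] [array([ 0.4248, -0.3779]), array([ 0.6016, -0.5024])]
lever_pivot [ 0.6702 -0.1632  0.1135] [[2.4, 0.2], [-2.1, 0.9]] [array([ 0.6221, -0.3154]), array([ 0.7299, -0.3382])]
station [ 0.605  -0.2046 -0.0019] [[0.5, 0.0], [-0.4, 0.2]] [array([ 0.6048, -0.2048]), array([ 0.6043, -0.1989])]
cradle [0.5494 0.2726 0.0515] [[7.7, 1.6], [-7.6, 3.6]] [array([0.5124, 0.2135]), array([0.5668, 0.2529])]
jar_gold [ 0.6542  0.007  -0.0078] [[0.7, 0.1], [-0.6, 0.3]] [array([0.6558, 0.0113]), array([0.6507, 0.0196])]Traceback (most recent call last):
  File "<stdin>", line 5, in <module>
IndexError: list index out of range
```

```bash
python3 -m jog --help 2>&1 | head -20; python3 - <<'E'
from h import *
c={n:cam(n) for n in ['scene','side']}
np.set_printoptions(precision=4,suppress=True)
for n in c:
  for t in ['jar','cradle']:
    for x in trace(n,t)[:3]: 
        p=np.argwhere(x['pixels']).astype(float);m=p.mean(0);w=np.linalg.svd(p-m,full_matrices=False)[2][0]
        e=(p-m)@w;print(n,t,m,round(x['p'],2),'ctr@.042',atz(c[n],m,.045),'ends',atz(c[n],m+w*e.min(),.045)[:2],atz(c[n],m+w*e.max(),.045)[:2],c[n]['img'][x['pixels']].mean(0))
for k in c: print(k,proj(c[k],[.55,.2,.042]))
save(c['scene'],'crop',(180,320,240,380),4)
save(c['side'],'crop2',(140,220,250,350),6)
E
```

```text
invalid input: not JSON, or not a number
scene jar [261.5975 300.2004] 0.86 ctr@.042 [0.5725 0.2568 0.045 ] ends [0.5196 0.226 ] [0.6215 0.2854] [93.5939 58.5217 40.8917]
scene jar [224.8228 290.4726] 0.82 ctr@.042 [0.5227 0.127  0.045 ] ends [0.5496 0.0846] [0.4972 0.1672] [75.7702 47.5295 89.1291]
scene jar [216.2844 195.7201] 0.73 ctr@.042 [ 0.748  -0.0494  0.045 ] ends [ 0.7287 -0.1156] [0.7669 0.0154] [106.1558  95.0745  83.3138]
scene cradle [273.2235 303.9914] 0.91 ctr@.042 [0.585  0.2946 0.045 ] ends [0.5222 0.2802] [0.6375 0.3067] [55.7364 61.1862 91.8653]
scene cradle [286.5534 238.2977] 0.66 ctr@.042 [0.7526 0.2441 0.045 ] ends [0.6862 0.2325] [0.7964 0.2518] [146.1603  73.7328  53.6031]
side jar [278.0547 278.2963] 0.71 ctr@.042 [0.5707 0.2577 0.045 ] ends [0.5321 0.2336] [0.6098 0.282 ] [108.0952  61.9295  25.0935]
side jar [303.8585 334.283 ] 0.68 ctr@.042 [0.4146 0.3026 0.045 ] ends [0.3722 0.2742] [0.4544 0.3292] [150.9864  92.3129 107.6259]
side jar [254.2468 314.5794] 0.63 ctr@.042 [0.5046 0.1414 0.045 ] ends [0.5383 0.0833] [0.4748 0.1929] [ 84.6888  41.6009 102.5472]
side cradle [291.4456 282.8508] 0.59 ctr@.042 [0.5449 0.299  0.045 ] ends [0.5899 0.3284] [0.5014 0.2706] [23.5242 48.8911 91.9798]
side cradle [203.1624 255.0711] 0.19 ctr@.042 [ 0.7534 -0.0489  0.045 ] ends [ 0.7957 -0.1303] [0.7143 0.0266] [101.033   81.4036  59.5711]
scene [245.3462 295.9139]
side [265.8033 292.5692]
```

View pics/crop.png

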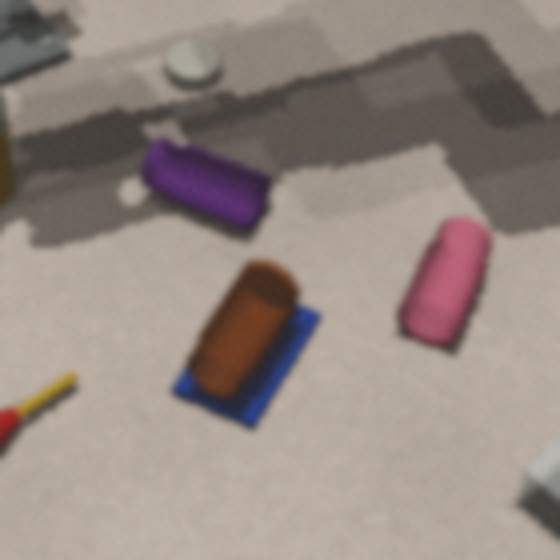

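View pics/crop2.png

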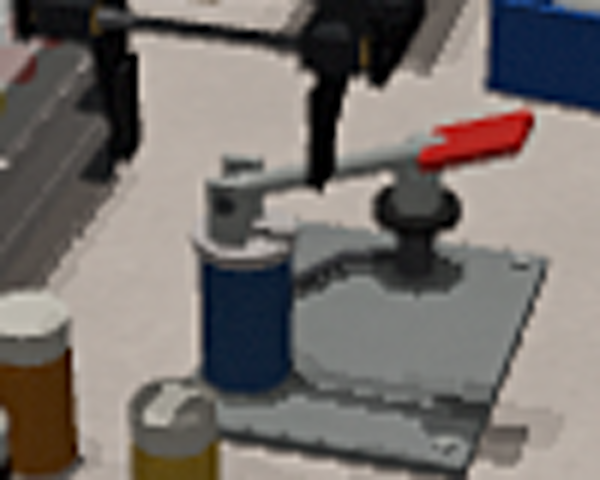

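The other candidates are the purple jar (scene px 291,226) and the pink one (351,250). The amber jar in the blue cradle at (300,262) fits the description, since it is amber, open and in the cradle. Its centre is about (0.571, 0.257) with a yaw of about 31°. I'll move above it with the roll aligned and look with the wrist camera.

```bash
python3 -m jog '[{"tx":3,"ty":-1,"tz":-0.5},{"tx":4,"ty":-1,"tz":-0.5},{"tx":4,"ty":-1,"tz":-0.5},{"tx":4,"ty":-1,"tz":-0.5},{"tx":4,"ty":-1,"tz":-0.5},{"tx":4,"ty":-1,"tz":-0.5},{"tx":1,"ty":0},{}]'
python3 -m jog '[{"roll":0.14},{"roll":0.14},{"roll":0.14},{"roll":0.14},{"roll":0.14},{"roll":0.14},{"roll":0.14},{}]'
python3 - <<'E'
from h import *
np.set_printoptions(precision=4,suppress=True)
s=read_state();print(s['position'],s['tcp_rot'],s['joint_positions'])
w=cam('wrist');save(w,'w1');print(w['M'])
for x in trace('wrist','jar')[:2]:
    p=np.argwhere(x['pixels']).astype(float);m=p.mean(0);v=np.linalg.svd(p-m,full_matrices=False)[2][0];e=(p-m)@v
    print('jar',m,round(x['p'],2),atz(w,m,.045),atz(w,m+v*e.min(),.045),atz(w,m+v*e.max(),.045))
for x in trace('wrist','cradle')[:1]:
    p=np.argwhere(x['pixels']);print('cradle',x['p'],[atz(w,q,.008)[:2] for q in cv2.boxPoints(cv2.minAreaRect(p.astype(np.float32)))])
print([(x['point'],atz(w,x['point'],.042)) for x in landmark_of('wrist','jar')[:2]])
c={n:cam(n) for n in ['scene','side']}
for t in ['peg_axis','lever_pad','lever_pivot','station']:
    o=[(c[n],l[0]['point']) for n in c for l in [landmark_of(n,t)] if l]
    print(t,*tri(o)) if len(o)>1 else print(t,o[0][1] if o else 0)
E
```

```text
[0.625  0.     0.2158] [[ 0.  1. -0.]
 [ 1. -0.  0.]
 [ 0. -0. -1.]] [-10.2269  30.2226  82.0876   0.0011  67.6901 -10.2249]
[[ 1.      0.0019 -0.0016  0.6239]
 [-0.0013  0.9618  0.2738  0.076 ]
 [ 0.0021 -0.2738  0.9618  0.3841]
 [ 0.      0.      0.      1.    ]]
jar [ 55.0923 157.0729] 0.75 [0.5151 0.1152 0.045 ] [0.4926 0.1535 0.045 ] [0.5403 0.0722 0.045 ]
cradle 0.34 [array([0.4195, 0.0082]), array([ 0.4122, -0.0409]), array([ 0.465, -0.041]), array([0.4705, 0.0081])]
[([14.5, 131.6], array([0.4956, 0.1476, 0.042 ]))]
peg_axis [ 0.5956 -0.249   0.0603] [[-0.9, -0.0], [0.8, -0.4]]
lever_pad [ 0.5285 -0.1632  0.1697] [[-0.7, -0.0], [0.7, -0.3]]
lever_pivot [ 0.674  -0.1446  0.1297] [[2.0, 0.2], [-1.7, 0.7]]
station [ 0.6593 -0.1012 -0.0423] [[-32.0, 6.9], [22.6, -21.7]]$[0]: bad value
$[0]: bad value
```

View pics/w1.png

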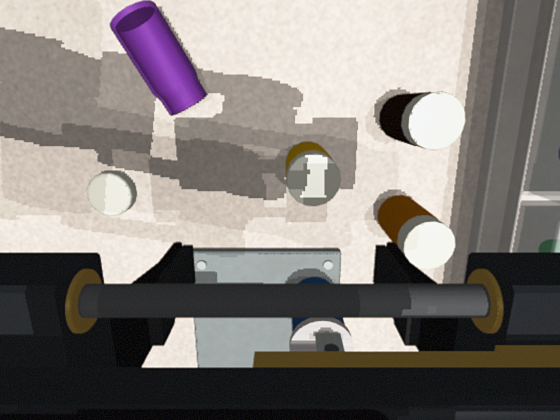

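The jog refused the rows, so nothing moved. The wrist view shows the purple look-alike at (160,55), the cap at (112,192) and the station at (265,310). Each row probably needs every field.

```bash
python3 -m jog '[{"tx":3,"ty":-1,"tz":-0.5,"roll":0,"jaw":1},{"tx":4,"ty":-1,"tz":-0.5,"roll":0,"jaw":1},{"tx":4,"ty":-1,"tz":-0.5,"roll":0,"jaw":1},{"tx":4,"ty":-1,"tz":-0.5,"roll":0,"jaw":1},{"tx":4,"ty":-1,"tz":-0.5,"roll":0,"jaw":1},{"tx":4,"ty":-1,"tz":-0.5,"roll":0,"jaw":1},{"tx":0,"ty":0,"tz":0,"roll":0.14,"jaw":1}]' &&
python3 -m jog '[{"tx":0,"ty":0,"tz":0,"roll":0.15,"jaw":1},{"tx":0,"ty":0,"tz":0,"roll":0.15,"jaw":1},{"tx":0,"ty":0,"tz":0,"roll":0.15,"jaw":1},{"tx":0,"ty":0,"tz":0,"roll":0.15,"jaw":1},{"tx":0,"ty":0,"tz":0,"roll":0.15,"jaw":1},{"tx":0,"ty":0,"tz":0,"roll":0.15,"jaw":1},{"tx":0,"ty":0,"tz":0,"roll":0,"jaw":1},{"tx":0,"ty":0,"tz":0,"roll":0,"jaw":1}]'
cat > m.py <<'E'
from h import *
np.set_printoptions(precision=4,suppress=True)
s=read_state();print(s['position'],s['tcp_rot'],s['joint_positions'])
w=cam('wrist');save(w,'w2')
for x in trace('wrist','jar')[:2]:
    p=np.argwhere(x['pixels']).astype(float);m=p.mean(0);v=np.linalg.svd(p-m,full_matrices=False)[2][0];e=(p-m)@v
    print('jar',m,round(x['p'],2),atz(w,m,.045),atz(w,m+v*e.min(),.045),atz(w,m+v*e.max(),.045))
for x in trace('wrist','cradle')[:1]:
    p=np.argwhere(x['pixels']);print('cradle',x['p'],[atz(w,q,.008)[:2] for q in cv2.boxPoints(cv2.minAreaRect(p.astype(np.float32)))])
print([(x['point'],atz(w,x['point'],.042)) for x in landmark_of('wrist','jar')[:2]])
c={n:cam(n) for n in ['scene','side']}
for t in ['peg_axis','lever_pad','lever_pivot','station']:
    o=[(c[n],l[0]['point']) for n in c for l in [landmark_of(n,t)] if l]
    print(t,*tri(o)) if len(o)>1 else print(t,o[0][1] if o else 0)
E
python3 m.py
```

```text
time_s: 3.75
position: [0.5634, 0.2352, 0.2467]
tcp_rot: [[0.137, 0.991, 0.001], [0.991, -0.137, 0.003], [0.003, 0.001, -1.0]]
force: [-0.1, -1.5, -0.4]
opening: 0.998
grasp_force: 0.0
time_s: 4.55
position: [0.565, 0.23, 0.2458]
tcp_rot: [[0.861, 0.509, -0.0], [0.509, -0.861, 0.0], [-0.0, -0.0, -1.0]]
force: [0.9, -0.2, -0.7]
opening: 1.006
grasp_force: 0.0
[0.565  0.23   0.2458] [[ 0.8608  0.509  -0.    ]
 [ 0.509  -0.8608  0.    ]
 [-0.     -0.     -1.    ]] [11.6705 27.2415 82.3728  0.0005 70.3864 71.0753]
jar [159.8697 265.6975] 0.87 [0.5712 0.2563 0.045 ] [0.6104 0.2796 0.045 ] [0.5293 0.2314 0.045 ]
jar [262.8933 340.3574] 0.87 [0.5141 0.129  0.045 ] [0.496  0.1597 0.045 ] [0.533  0.0971 0.045 ]
cradle 0.87 [array([0.5953, 0.3065]), array([0.4995, 0.2543]), array([0.5343, 0.1954]), array([0.6277, 0.2517])]
[([226.9, 174.6], array([0.458 , 0.3048, 0.042 ])), ([203.5, 267.6], array([0.5316, 0.2315, 0.042 ]))]
peg_axis [ 0.5941 -0.2325  0.0862] [[1.0, 0.1], [-0.8, 0.4]]
lever_pad [ 0.5346 -0.1461  0.18  ] [[0.1, 0.0], [-0.1, 0.1]]
lever_pivot [ 0.6662 -0.1514  0.1294] [[0.3, 0.0], [-0.3, 0.1]]
station [ 0.6019 -0.1994  0.0009] [[-1.6, -0.1], [1.4, -0.7]]
```

View pics/w2.png

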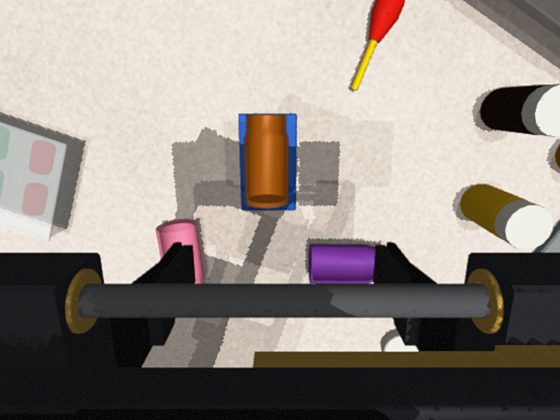

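The amber jar in the cradle (px 266,160) has its base towards the robot (row 203) and its narrower neck pointing away (row 118), so the identity and direction are confirmed. I'll grasp it 22 mm from the base.

```bash
python3 -m jog '[{"tx":-0.5,"ty":-1.9,"tz":2.4,"roll":0,"jaw":1},{"tx":0,"ty":0,"tz":4.5,"roll":0,"jaw":1},{"tx":0,"ty":0,"tz":4.5,"roll":0,"jaw":1},{"tx":0,"ty":0,"tz":4.5,"roll":0,"jaw":1},{"tx":0,"ty":0,"tz":3,"roll":0,"jaw":1},{"tx":0,"ty":0,"tz":1.5,"roll":0,"jaw":1},{"tx":0,"ty":0,"tz":0,"roll":0,"jaw":1},{"tx":0,"ty":0,"tz":0,"roll":0,"jaw":1}]' &&
python3 -m jog '[{"tx":0,"ty":0,"tz":0,"roll":0,"jaw":0.65},{"tx":0,"ty":0,"tz":0,"roll":0,"jaw":0.6},{"tx":0,"ty":0,"tz":0,"roll":0,"jaw":0.5},{"tx":0,"ty":0,"tz":0,"roll":0,"jaw":0.3},{"tx":0,"ty":0,"tz":0,"roll":0,"jaw":0.3},{"tx":0,"ty":0,"tz":0,"roll":0,"jaw":0.3},{"tx":0,"ty":0,"tz":0,"roll":0,"jaw":0.3}]'
```

```text
time_s: 6.05
position: [0.5522, 0.2442, 0.0428]
tcp_rot: [[0.862, 0.506, 0.002], [0.506, -0.862, 0.001], [0.002, 0.001, -1.0]]
force: [0.3, -0.2, 0.2]
opening: 1.003
grasp_force: 0.0
time_s: 6.75
position: [0.5513, 0.2434, 0.0419]
tcp_rot: [[0.862, 0.507, 0.0], [0.507, -0.862, -0.001], [-0.0, 0.001, -1.0]]
force: [1.2, -1.0, 0.4]
opening: 0.471
grasp_force: 28.6
```

```bash
python3 -m jog '[{"tx":0,"ty":0,"tz":-0.5,"roll":0,"jaw":0.3},{"tx":0,"ty":0,"tz":-1,"roll":0,"jaw":0.3},{"tx":0,"ty":0,"tz":-2,"roll":0,"jaw":0.3},{"tx":0,"ty":0,"tz":-3,"roll":0,"jaw":0.3},{"tx":0,"ty":0,"tz":-4,"roll":0,"jaw":0.3},{"tx":0,"ty":0,"tz":-4,"roll":0,"jaw":0.3},{"tx":0,"ty":0,"tz":-4,"roll":0,"jaw":0.3},{"tx":0,"ty":0,"tz":0,"roll":0,"jaw":0.3}]'
python3 - <<'E'
from h import *
import cv2
W=[]
p=read_state()['position']
for n,r in [('scene',130),('side',130)]:
    c=cam(n);q=proj(c,p).astype(int);i=c['img'][max(q[0]-65,0):q[0]+65,q[1]-65:q[1]+65];W.append(cv2.resize(i,(400,400)))
cv2.imwrite('pics/lift.png',np.hstack(W)[:,:,::-1])
E
```

```text
time_s: 7.55
position: [0.555, 0.2452, 0.2341]
tcp_rot: [[0.862, 0.506, 0.014], [0.506, -0.862, 0.004], [0.014, 0.004, -1.0]]
force: [0.2, -0.4, -1.2]
opening: 0.471
grasp_force: 28.3
```

View pics/lift.png

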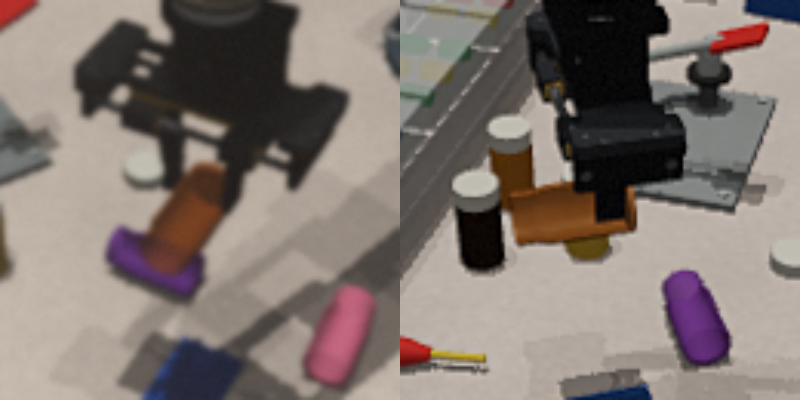

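The jar is held level at the base end and did not swing. The interface keeps the tool pointing down. So I'll turn the jar in the grip by hooking its neck under the lever pad, which is held up rigidly by its stop, and raising the TCP on an arc. First I'll carry it to a spot in front of the pad.

```bash
python3 -m jog '[{"tx":0,"ty":0,"tz":0,"roll":0.146,"jaw":0.3},{"tx":0,"ty":0,"tz":0,"roll":0.146,"jaw":0.3},{"tx":0,"ty":0,"tz":0,"roll":0.146,"jaw":0.3},{"tx":0,"ty":0,"tz":0,"roll":0.146,"jaw":0.3},{"tx":-1.1,"ty":2,"tz":0.4,"roll":0,"jaw":0.3},{"tx":-1.1,"ty":4,"tz":0.4,"roll":0,"jaw":0.3},{"tx":-1.1,"ty":4,"tz":0.4,"roll":0,"jaw":0.3},{"tx":-1.1,"ty":4.2,"tz":0.4,"roll":0,"jaw":0.3}]' &&
python3 -m jog '[{"tx":-1.2,"ty":4.2,"tz":0.4,"roll":0,"jaw":0.3},{"tx":-1.2,"ty":4.2,"tz":0.4,"roll":0,"jaw":0.3},{"tx":-1.2,"ty":4.2,"tz":0.4,"roll":0,"jaw":0.3},{"tx":-1.2,"ty":4.2,"tz":0.4,"roll":0,"jaw":0.3},{"tx":-1.2,"ty":4.2,"tz":0.2,"roll":0,"jaw":0.3},{"tx":0,"ty":4.2,"tz":0,"roll":0,"jaw":0.3},{"tx":0,"ty":0,"tz":0,"roll":0,"jaw":0.3},{"tx":0,"ty":0,"tz":0,"roll":0,"jaw":0.3}]'
python3 - <<'E'
from h import *
np.set_printoptions(precision=4,suppress=True)
w=cam('wrist')
c={n:cam(n) for n in ['scene','side']}
for t in ['peg_axis','lever_pad','lever_pivot','station']:
    for n in c:
        l=landmark_of(n,t); c[n][t]=l[0]['point'] if l else None
    l=landmark_of('wrist',t)
    o=[(c[n],c[n][t]) for n in c if c[n][t] is not None]
    if l: print(t,'wrist',l[0]['p'],*tri(o+[(w,l[0]['point'])]))
    print(t,*tri(o))
z=np.hstack([cv2.resize(w['img'],(400,300)),cv2.resize(c['side']['img'][100:250,230:430],(400,300))])
cv2.imwrite('pics/p8.png',z[:,:,::-1])
E
```

```text
time_s: 8.45
position: [0.497, 0.1036, 0.2085]
tcp_rot: [[0.999, -0.052, -0.005], [-0.052, -0.999, 0.0], [-0.005, 0.0, -1.0]]
force: [0.4, -0.2, -2.3]
opening: 0.47
grasp_force: 28.3
time_s: 9.25
position: [0.4248, -0.144, 0.1914]
tcp_rot: [[0.998, -0.056, -0.003], [-0.056, -0.998, 0.003], [-0.003, -0.002, -1.0]]
force: [0.0, -0.5, -1.2]
opening: 0.468
grasp_force: 28.3
peg_axis [ 0.5949 -0.2384  0.0709] [[0.2, 0.0], [-0.1, 0.1]]
lever_pad wrist 0.59 [ 0.5315 -0.1374  0.1772] [[-0.2, 0.0], [0.0, -0.8], [5.5, 1.0]]
lever_pad [ 0.5299 -0.1411  0.1746] [[-0.3, -0.0], [0.3, -0.1]]
lever_pivot [ 0.6673 -0.1529  0.1216] [[2.6, 0.2], [-2.2, 1.0]]
station [ 0.6022 -0.1923  0.0052] [[-0.5, -0.0], [0.4, -0.2]]
```

View pics/p8.png

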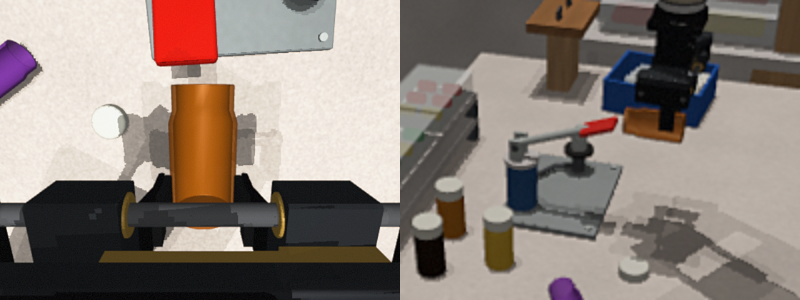

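The neck points at the lever pad: in the left half, the jar is at column 203 and the red pad at columns 152–217, so the pad is about 12 mm left (+y). I'll segment the red pad to place it exactly.

```bash
python3 - <<'E'
from h import *
np.set_printoptions(precision=4,suppress=True)
def red(c):
    i=c['img'].astype(int);m=((i[...,0]>120)&(i[...,1]<60)&(i[...,2]<60)).astype(np.uint8)
    n,l,s,_=cv2.connectedComponentsWithStats(m);return l,s
w=cam('wrist');s=read_state();print(s['position'])
l,st=red(w);k=1+np.argmax(st[1:,4]);print(st[k])
m=l==k
for r in [40,60,80]:
    q=np.flatnonzero(m[r]);
    if len(q): print(r,q.min(),q.max(),[ (atz(w,(r,q.min()),z),atz(w,(r,q.max()),z)) for z in(.175,.185,.195)])
p=np.argwhere(m);r=p[:,0].max();print('front row',r,[atz(w,(r,p[p[:,0]>r-4,1].mean()),z) for z in(.175,.185,.195)])
i=w['img'].astype(int);j=(i[...,0]>90)&(i[...,1]<i[...,0]*.75)&(i[...,1]>40)&(i[...,2]<70)
for r in [130,150,180,210,240]:
    q=np.flatnonzero(j[r]&(np.abs(np.arange(560)-284)<60)); print(r,q.min(),q.max(),[atz(w,(r,x),s['position'][2])[1] for x in(q.min(),q.max())])
for n in ['scene','side']:
    c=cam(n);t=trace(n,'lever_pad')
    l,st=red(c);print(n,[x for x in st[1:].tolist() if x[4]>8],[ (x['bbox'],x['p']) for x in t[:2]])
    print('proj pad guess',proj(c,[.531,-.135,.183]),proj(c,[.505,-.132,.191]))
E
```

```text
[ 0.4262 -0.144   0.1928]
[ 215    0   91   96 8093]
40 216 302 [(array([ 0.5302, -0.1167,  0.175 ]), array([ 0.528 , -0.1571,  0.175 ])), (array([ 0.5286, -0.1183,  0.185 ]), array([ 0.5265, -0.1565,  0.185 ])), (array([ 0.527 , -0.1199,  0.195 ]), array([ 0.525, -0.156,  0.195]))]
60 217 303 [(array([ 0.5215, -0.1162,  0.175 ]), array([ 0.5192, -0.1572,  0.175 ])), (array([ 0.5203, -0.1179,  0.185 ]), array([ 0.5182, -0.1566,  0.185 ])), (array([ 0.5192, -0.1195,  0.195 ]), array([ 0.5172, -0.1561,  0.195 ]))]
80 218 305 [(array([ 0.5125, -0.1158,  0.175 ]), array([ 0.5102, -0.1578,  0.175 ])), (array([ 0.5118, -0.1175,  0.185 ]), array([ 0.5096, -0.1572,  0.185 ])), (array([ 0.5111, -0.1191,  0.195 ]), array([ 0.5091, -0.1566,  0.195 ]))]
front row 95 [array([ 0.5048, -0.1294,  0.175 ]), array([ 0.5045, -0.1303,  0.185 ]), array([ 0.5043, -0.1313,  0.195 ])]
130 240 327 [np.float64(-0.1265086725793292), np.float64(-0.16588535549995856)]
150 241 326 [np.float64(-0.12618250761998187), np.float64(-0.16522467843068775)]
180 236 331 [np.float64(-0.12262122900170293), np.float64(-0.1672496462225714)]
210 237 330 [np.float64(-0.12177831049152327), np.float64(-0.16648460397194093)]
240 238 329 [np.float64(-0.12089519577240358), np.float64(-0.16568307914343497)]
scene [[235, 136, 17, 15, 109], [226, 283, 18, 13, 99]] [([203.8, 134.3, 49.9, 40.8], 0.79)]
proj pad guess [142.2613 244.017 ] [138.0599 251.7773]
side [[320, 159, 19, 8, 78], [208, 260, 21, 7, 103]] [([292.6, 158.2, 45.4, 13.1], 0.49), ([279.1, 159.1, 60.2, 60.0], 0.16)]
proj pad guess [162.2148 329.6313] [161.4383 337.861 ]
```

```bash
python3 -m jog '[{"tx":-0.5,"ty":-0.5,"tz":2,"roll":0,"jaw":0.3},{"tx":0,"ty":-0.4,"tz":4,"roll":0,"jaw":0.3},{"tx":0,"ty":0,"tz":0.3,"roll":0,"jaw":0.3},{"tx":1.5,"ty":0,"tz":0,"roll":0,"jaw":0.3},{"tx":1.8,"ty":0,"tz":0,"roll":0,"jaw":0.3},{"tx":0,"ty":0,"tz":-1,"roll":0,"jaw":0.3},{"tx":0,"ty":0,"tz":-0.7,"roll":0,"jaw":0.3},{"tx":0,"ty":0,"tz":0,"roll":0,"jaw":0.3}]' && python3 -m jog '[{"tx":0,"ty":0,"tz":-0.3,"roll":0,"jaw":0.3},{"tx":0,"ty":0,"tz":-0.3,"roll":0,"jaw":0.3},{"tx":0,"ty":0,"tz":0,"roll":0,"jaw":0.3}]' && python3 -m jog '[{"tx":0,"ty":0,"tz":-0.3,"roll":0,"jaw":0.3},{"tx":0,"ty":0,"tz":-0.3,"roll":0,"jaw":0.3},{"tx":0,"ty":0,"tz":0,"roll":0,"jaw":0.3}]'
```

```text
time_s: 11.05
position: [0.4548, -0.1368, 0.1485]
tcp_rot: [[0.999, -0.053, 0.002], [-0.053, -0.999, -0.001], [0.002, 0.001, -1.0]]
force: [-0.3, 0.2, -1.9]
opening: 0.469
grasp_force: 28.3
time_s: 11.35
position: [0.4545, -0.1366, 0.1532]
tcp_rot: [[0.999, -0.053, 0.0], [-0.053, -0.999, -0.0], [0.0, 0.0, -1.0]]
force: [0.1, -0.2, -0.8]
opening: 0.47
grasp_force: 28.3
time_s: 11.65
position: [0.4543, -0.1364, 0.1588]
tcp_rot: [[0.999, -0.053, -0.001], [-0.053, -0.999, 0.0], [-0.001, -0.0, -1.0]]
force: [-0.9, 0.2, -1.6]
opening: 0.474
grasp_force: 28.2
```

```bash
python3 -m jog '[{"tx":0,"ty":0,"tz":-0.3,"roll":0,"jaw":0.3},{"tx":0,"ty":0,"tz":-0.3,"roll":0,"jaw":0.3},{"tx":0,"ty":0,"tz":0,"roll":0,"jaw":0.3}]' && python3 -m jog '[{"tx":-0.1,"ty":0,"tz":-0.4,"roll":0,"jaw":0.3},{"tx":-0.1,"ty":0,"tz":-0.4,"roll":0,"jaw":0.3},{"tx":0,"ty":0,"tz":0,"roll":0,"jaw":0.3}]' && python3 - <<'E'
from h import *
s=read_state();p=np.array(s['position'])
print(s['moment'])
u=np.array([.998,-.056,0])
for n in ['side','scene']:
    c=cam(n)
    t=trace(n,'jar')
    print(n,[(x['bbox'],round(x['p'],2)) for x in t[:4]])
    for th in (0,10,20,30,45):
        a=np.radians(th);ax=u*np.cos(a)-np.array([0,0,1])*np.sin(a);print(th,proj(c,p-.022*ax),proj(c,p+.068*ax))
    b=proj(c,p).astype(int)
    cv2.imwrite(f'pics/x_{n}.png',cv2.resize(c['img'][b[0]-50:b[0]+50,b[1]-65:b[1]+65],None,fx=3,fy=3)[:,:,::-1])
a=[cv2.imread(f'pics/x_{n}.png') for n in('side','scene')];cv2.imwrite('pics/p9.png',np.hstack(a))
E
```

```text
time_s: 11.95
position: [0.454, -0.1363, 0.1647]
tcp_rot: [[0.999, -0.053, -0.002], [-0.053, -0.999, 0.001], [-0.002, -0.0, -1.0]]
force: [-2.8, 0.6, -4.5]
opening: 0.467
grasp_force: 27.9
time_s: 12.25
position: [0.4531, -0.1366, 0.1735]
tcp_rot: [[0.999, -0.053, 0.001], [-0.053, -0.999, -0.001], [0.001, 0.001, -1.0]]
force: [-0.6, 0.2, -2.4]
opening: 0.459
grasp_force: 28.1
[ 0.10918783  0.21848037 -0.04890465]
side [([334.1, 161.1, 31.1, 14.1], 0.92), ([303.4, 241.9, 22.1, 28.8], 0.59), ([314.2, 290.2, 39.6, 26.1], 0.57)]
0 [169.19155565 361.68217172] [164.55965199 333.05022442]
10 [168.06773407 361.68436838] [167.96176815 333.18987892]
20 [166.93951263 361.46864756] [171.33376771 333.96159298]
30 [165.84200729 361.04076048] [174.5811907  335.33531859]
45 [164.3281444  360.03045852] [179.02609747 338.42313396]
scene [([249.8, 129.4, 28.5, 22.2], 0.84), ([336.2, 234.5, 28.4, 31.1], 0.7), ([273.9, 217.3, 34.0, 22.9], 0.61)]
0 [135.20413323 272.00029861] [142.95191083 246.2704768 ]
10 [134.22468813 271.88680796] [145.96921383 246.79142755]
20 [133.32739958 271.5884683 ] [148.67570822 247.88534679]
30 [132.53997542 271.11313108] [150.99452342 249.50737783]
45 [131.61789628 270.09887101] [153.61449672 252.79777304]
```

View pics/p9.png

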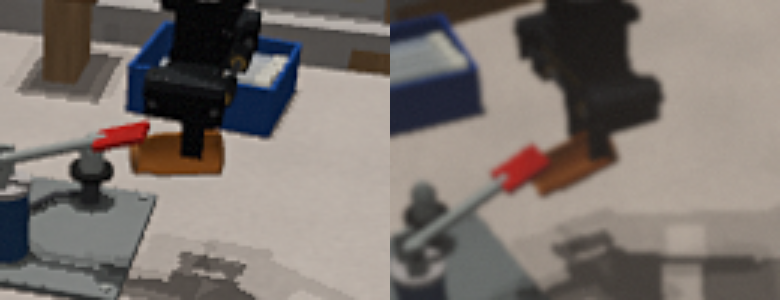

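The neck sits under the pad and the jar has started to tilt, about 10–12°, with only about 3 N. I'll continue along the arc.

```bash
python3 -m jog '[{"tx":-0.1,"ty":0,"tz":-0.6,"roll":0,"jaw":0.3},{"tx":-0.1,"ty":0,"tz":-0.6,"roll":0,"jaw":0.3},{"tx":0,"ty":0,"tz":-0.6,"roll":0,"jaw":0.3},{"tx":0,"ty":0,"tz":0,"roll":0,"jaw":0.3}]' && python3 -m jog '[{"tx":0.1,"ty":0,"tz":-0.5,"roll":0,"jaw":0.3},{"tx":0.2,"ty":0,"tz":-0.5,"roll":0,"jaw":0.3},{"tx":0.1,"ty":0,"tz":-0.4,"roll":0,"jaw":0.3},{"tx":0,"ty":0,"tz":0,"roll":0,"jaw":0.3}]' && cat > tilt.py <<'E'
from h import *
s=read_state();p=np.array(s['position']);u=np.array(s['tcp_rot'])[:,0]*np.array([1,1,0])
for n in ['side','scene']:
    c=cam(n);b=proj(c,p)
    for x in trace(n,'jar')[:3]:
        q=np.argwhere(x['pixels']).astype(float);m=q.mean(0)
        if abs(m-b).max()<30:
            v=np.linalg.svd(q-m,full_matrices=False)[2][0]
            e=(q-m)@v
            def ang(th):
                a=np.radians(th);ax=u*np.cos(a)-np.array([0,0,1])*np.sin(a);w=proj(c,p+.068*ax)-proj(c,p-.022*ax);return w/np.linalg.norm(w)
            th=min(range(0,120),key=lambda t:1-abs(ang(t)@v)) 
            print(n,'tilt',th,'len px',np.ptp(e),x['bbox'],round(x['p'],2))
E
python3 tilt.py
```

```text
time_s: 12.85
position: [0.4507, -0.1364, 0.1917]
tcp_rot: [[0.999, -0.053, 0.001], [-0.053, -0.999, -0.001], [0.001, 0.001, -1.0]]
force: [-1.1, -0.2, -3.5]
opening: 0.444
grasp_force: 28.2
time_s: 13.25
position: [0.4552, -0.1367, 0.2054]
tcp_rot: [[0.999, -0.053, 0.001], [-0.053, -0.999, -0.001], [0.001, 0.001, -1.0]]
force: [-1.3, -0.5, -2.2]
opening: 0.433
grasp_force: 28.3
side tilt 35 len px 32.7440998289746 [334.5, 150.0, 34.7, 22.3] 0.66
scene tilt 28 len px 29.1988219250198 [250.4, 123.5, 29.2, 25.1] 0.75
```

```bash
cat > pose.py <<'E'
# fit jar pose (tilt, shift along tool x/z) by silhouette overlap; finger pixels are ignored
from h import *
from scipy.optimize import minimize
import sys
s=read_state();p=np.array(s['position']);R=np.array(s['tcp_rot']);u,yv=R[:,0],R[:,1]
prof=[(0,.023),(.064,.023),(.068,.0205),(.09,.0205)]
def pts(th,dx,dz,dy=0):
    a=np.cos(th)*u-np.sin(th)*np.array([0,0,1]);n=np.sin(th)*u+np.cos(th)*np.array([0,0,1])
    b=p+dx*u+dz*np.array([0,0,1])+dy*yv
    t=np.linspace(0,2*np.pi,40)
    return [b+a*(l-.022)+r*(np.outer(np.cos(t),n)+np.outer(np.sin(t),yv)) for l,r in prof]
V=[]
for n in sys.argv[1].split(','):
    c=cam(n);b=proj(c,p);best=None
    for x in trace(n,'jar')[:4]:
        q=np.argwhere(x['pixels']);d=np.abs(q.mean(0)-b).max() if n!='wrist' else 0
        if d<30 and (n!='wrist' or c['img'][x['pixels']].mean(0)[2]<60): best=x;break
    if best is None: print(n,'none');continue
    m=best['pixels'];i=c['img'].astype(int);valid=m|(i.sum(2)>130)  # dark pixels = gripper
    V.append((n,c,m,valid))
def mask(c,P):
    M=np.zeros((420,560),np.uint8);inv=np.linalg.inv(c['M']);k=4
    for A,B in zip(P,P[1:]):
        W=np.vstack([A,B]);q=(inv[:3,:3]@W.T).T+inv[:3,3]
        X=np.c_[c['cx']+c['f']*q[:,0]/-q[:,2],c['cy']-c['f']*q[:,1]/-q[:,2]]
        h=cv2.convexHull((X*16).astype(np.int32));cv2.fillConvexPoly(M,h,1,shift=4)
    return M>0
def cost(z):
    P=pts(*z);t=0
    for n,c,m,v in V:
        K=mask(c,P);t+=((K^m)&v).sum()/max((K|m)[v].sum(),1)
    return t/len(V)
best=min(((cost((np.radians(th),dx,dz)),th,dx,dz) for th in range(0,116,5) for dx in(-.01,0,.01) for dz in(-.016,-.008,0,.008)))
z0=[np.radians(best[1]),best[2],best[3],0]
r=minimize(cost,z0,method='Nelder-Mead',options=dict(initial_simplex=np.array([z0]+[np.array(z0)+np.eye(4)[k]*[.12,.006,.006,.004][k] for k in range(4)])))
print('tilt %.1f  dx %.1f dz %.1f dy %.1f mm  cost %.3f'%(np.degrees(r.x[0]),*(r.x[1:]*1000),r.fun),[n for n,*_ in V])
P=pts(*r.x);print('base',P[0].mean(0).round(4),'mouth',P[-1].mean(0).round(4))
E
python3 pose.py side,scene; python3 pose.py side,scene,wrist
```

```text
tilt 37.4  dx -11.2 dz 0.2 dy -2.0 mm  cost 0.122 ['side', 'scene']
base [ 0.4265 -0.133   0.2186] mouth [ 0.4979 -0.1368  0.164 ]
tilt 36.7  dx -8.9 dz -2.5 dy -0.8 mm  cost 0.166 ['side', 'scene', 'wrist']
base [ 0.4285 -0.1344  0.2157] mouth [ 0.5006 -0.1382  0.1619]
```

The fit gives a tilt of 37°, with the jar having crept about 7 mm in the grip. I'll carry on along an adjusted arc while watching the grip. Then I'll stand the jar rim-down on the table and regrasp it centred.

```bash
python3 -m jog '[{"tx":0.3,"ty":0,"tz":-0.5,"roll":0,"jaw":0.3},{"tx":0.3,"ty":0,"tz":-0.5,"roll":0,"jaw":0.3},{"tx":0.4,"ty":0,"tz":-0.5,"roll":0,"jaw":0.3},{"tx":0.4,"ty":0,"tz":-0.4,"roll":0,"jaw":0.3},{"tx":0,"ty":0,"tz":0,"roll":0,"jaw":0.3}]' && python3 pose.py side,scene,wrist
```

```text
time_s: 14.45
position: [0.4696, -0.1375, 0.2246]
tcp_rot: [[0.999, -0.053, 0.001], [-0.053, -0.999, -0.001], [0.001, 0.001, -1.0]]
force: [-1.4, 0.2, -1.5]
opening: 0.429
grasp_force: 28.8
tilt 61.6  dx -11.6 dz -1.1 dy -2.2 mm  cost 0.189 ['side', 'scene', 'wrist']
base [ 0.4481 -0.1341  0.2431] mouth [ 0.4908 -0.1364  0.164 ]
```

```bash
python3 -m jog '[{"tx":0.4,"ty":0,"tz":-0.3,"roll":0,"jaw":0.3},{"tx":0.4,"ty":0,"tz":-0.2,"roll":0,"jaw":0.3},{"tx":0.4,"ty":0,"tz":-0.2,"roll":0,"jaw":0.3},{"tx":0.4,"ty":0,"tz":-0.1,"roll":0,"jaw":0.3},{"tx":0,"ty":0,"tz":0,"roll":0,"jaw":0.3}]' && python3 pose.py side,scene,wrist
```

```text
time_s: 15.25
position: [0.4854, -0.1382, 0.232]
tcp_rot: [[0.999, -0.053, 0.001], [-0.053, -0.999, -0.0], [0.001, 0.0, -1.0]]
force: [-1.7, 0.7, -1.8]
opening: 0.419
grasp_force: 29.3
tilt 75.4  dx -16.3 dz 0.8 dy -1.8 mm  cost 0.194 ['side', 'scene', 'wrist']
base [ 0.4642 -0.1353  0.2542] mouth [ 0.4868 -0.1365  0.1671]
```

The tilt is now 75°. I'll back away from the pad, lower the jar to the free table in front and check its pose there.

```bash
python3 -m jog '[{"tx":-0.5,"ty":0,"tz":0,"roll":0,"jaw":0.3},{"tx":-1.5,"ty":0,"tz":0,"roll":0,"jaw":0.3},{"tx":-2,"ty":0,"tz":0,"roll":0,"jaw":0.3},{"tx":-1.5,"ty":0,"tz":0.5,"roll":0,"jaw":0.3},{"tx":-0.5,"ty":0,"tz":2,"roll":0,"jaw":0.3},{"tx":0,"ty":0,"tz":3,"roll":0,"jaw":0.3},{"tx":0,"ty":0,"tz":3,"roll":0,"jaw":0.3},{"tx":0,"ty":0,"tz":3,"roll":0,"jaw":0.3}]' && python3 -m jog '[{"tx":0,"ty":0,"tz":2,"roll":0,"jaw":0.3},{"tx":0,"ty":0,"tz":1,"roll":0,"jaw":0.3},{"tx":0,"ty":0,"tz":0,"roll":0,"jaw":0.3}]' && python3 pose.py side,scene,wrist
```

```text
time_s: 16.35
position: [0.4258, -0.1356, 0.1164]
tcp_rot: [[0.999, -0.054, 0.004], [-0.054, -0.999, -0.002], [0.004, 0.002, -1.0]]
force: [0.2, -0.2, -0.7]
opening: 0.418
grasp_force: 29.3
time_s: 16.65
position: [0.4246, -0.1349, 0.086]
tcp_rot: [[0.999, -0.054, -0.001], [-0.054, -0.999, 0.001], [-0.001, -0.001, -1.0]]
force: [-0.5, -0.3, -1.0]
opening: 0.416
grasp_force: 29.3
tilt 65.5  dx -12.4 dz -0.1 dy -0.9 mm  cost 0.184 ['side', 'scene', 'wrist']
base [ 0.4037 -0.1328  0.1062] mouth [ 0.441  -0.1348  0.0243]
```

```bash
python3 -m jog '[{"tx":0,"ty":0,"tz":0.7,"roll":0,"jaw":0.3},{"tx":0,"ty":0,"tz":0.4,"roll":0,"jaw":0.3},{"tx":0,"ty":0,"tz":0,"roll":0,"jaw":0.3}]' && python3 -m jog '[{"tx":0,"ty":0,"tz":0.2,"roll":0,"jaw":0.3},{"tx":0,"ty":0,"tz":0.2,"roll":0,"jaw":0.3},{"tx":0,"ty":0,"tz":0,"roll":0,"jaw":0.3}]' && python3 -m jog '[{"tx":0,"ty":0,"tz":0.2,"roll":0,"jaw":0.3},{"tx":0,"ty":0,"tz":0,"roll":0,"jaw":0.3}]'
```

```text
time_s: 17.25
position: [0.4243, -0.1347, 0.0752]
tcp_rot: [[0.999, -0.053, -0.001], [-0.053, -0.999, 0.001], [-0.001, -0.001, -1.0]]
force: [-0.8, 0.4, -1.6]
opening: 0.42
grasp_force: 29.3
time_s: 17.55
position: [0.4247, -0.135, 0.0717]
tcp_rot: [[0.999, -0.053, -0.0], [-0.053, -0.999, 0.0], [-0.0, -0.0, -1.0]]
force: [0.3, -0.3, 0.5]
opening: 0.419
grasp_force: 29.4
time_s: 17.75
position: [0.4251, -0.1352, 0.071]
tcp_rot: [[0.999, -0.053, 0.001], [-0.053, -0.999, -0.001], [0.001, 0.001, -1.0]]
force: [-1.0, 0.9, 14.1]
opening: 0.414
grasp_force: 29.8
```

```bash
python3 -m jog '[{"tx":0.4,"ty":0,"tz":0,"roll":0,"jaw":0.3},{"tx":0.4,"ty":0,"tz":0.05,"roll":0,"jaw":0.3},{"tx":0.4,"ty":0,"tz":0.1,"roll":0,"jaw":0.3},{"tx":0.4,"ty":0,"tz":0.1,"roll":0,"jaw":0.3},{"tx":0,"ty":0,"tz":0,"roll":0,"jaw":0.3}]' && python3 pose.py side,scene,wrist; python3 pose.py side,scene
```

```text
time_s: 18.25
position: [0.4449, -0.1373, 0.0701]
tcp_rot: [[0.998, -0.055, 0.009], [-0.054, -0.999, -0.004], [0.009, 0.003, -1.0]]
force: [2.4, 3.0, 22.3]
opening: 0.414
grasp_force: 30.5
tilt 75.8  dx -18.1 dz 1.3 dy -1.4 mm  cost 0.186 ['side', 'scene', 'wrist']
base [ 0.4221 -0.1346  0.0926] mouth [ 0.4441 -0.1358  0.0056]
tilt 77.6  dx -16.3 dz 6.7 dy -3.4 mm  cost 0.143 ['side', 'scene']
base [ 0.4242 -0.1328  0.0983] mouth [ 0.4435 -0.1338  0.0105]
```

The jar stands on its lip at about 77° with its centre of mass inside the rim, so it will settle upright. I'll ease off the pressure and open slowly.

```bash
python3 -m jog '[{"tx":0,"ty":0,"tz":-0.1,"roll":0,"jaw":0.3},{"tx":0,"ty":0,"tz":-0.05,"roll":0,"jaw":0.3},{"tx":0,"ty":0,"tz":0,"roll":0,"jaw":0.43},{"tx":0,"ty":0,"tz":0,"roll":0,"jaw":0.46},{"tx":0,"ty":0,"tz":0,"roll":0,"jaw":0.49},{"tx":0,"ty":0,"tz":0,"roll":0,"jaw":0.52},{"tx":0,"ty":0,"tz":0,"roll":0,"jaw":0.55}]' && python3 -m jog '[{"tx":0,"ty":0,"tz":0,"roll":0,"jaw":0.58},{"tx":0,"ty":0,"tz":0,"roll":0,"jaw":0.62},{"tx":0,"ty":0,"tz":0,"roll":0,"jaw":0.7},{"tx":0,"ty":0,"tz":0,"roll":0,"jaw":0.85},{"tx":0,"ty":0,"tz":0,"roll":0,"jaw":1},{"tx":0,"ty":0,"tz":0,"roll":0,"jaw":1}]' && python3 pose.py side,scene,wrist; python3 pose.py side,scene
```

```text
time_s: 19.45
position: [0.4405, -0.1357, 0.0685]
tcp_rot: [[0.999, -0.053, -0.0], [-0.053, -0.999, 0.0], [-0.001, -0.0, -1.0]]
force: [1.2, 0.6, 0.6]
opening: 0.533
grasp_force: 0.2
time_s: 20.05
position: [0.4407, -0.1358, 0.0688]
tcp_rot: [[0.999, -0.053, -0.0], [-0.053, -0.999, 0.0], [-0.0, -0.0, -1.0]]
force: [0.1, -0.1, -1.2]
opening: 0.889
grasp_force: 0.0
tilt 94.3  dx 6.5 dz -2.5 dy 0.4 mm  cost 0.153 ['side', 'scene', 'wrist']
base [ 0.4493 -0.1367  0.0881] mouth [ 0.4425 -0.1363 -0.0016]
tilt 87.3  dx 3.8 dz 5.0 dy -6.6 mm  cost 0.103 ['side', 'scene']
base [ 0.4444 -0.1294  0.0957] mouth [ 0.4485 -0.1296  0.0058]
```

The jar now stands mouth down on the table. I'll fit its position with the pose constrained, then regrasp it centred.

```bash
cat > up.py <<'E'
import sys;sys.argv=['',sys.argv[1]]
src=open('pose.py').read().split('best=min')[0]
exec(src)
zb=.09
dz=(zb-.022)-p[2]
r=minimize(lambda z:cost((np.pi/2,z[0],dz,z[1])),[.004,0],method='Nelder-Mead',options=dict(initial_simplex=[[0,0],[.008,0],[0,.006]]))
print(r.x*1000,r.fun,[round(float(cost((np.pi/2,r.x[0],dz,r.x[1]))),3)])
E
for v in side scene wrist side,scene,wrist; do python3 up.py $v; done
```

```text
[7.16796875 1.92626953] 0.16607773851590105 [0.166]
[1.25390625 0.59033203] 0.04220779220779221 [0.042]
[ 5.2434082 -1.6925354] 0.23617753969772337 [0.236]
[ 3.5  -0.75] 0.4212796524054802 [0.421]
```

```bash
python3 -m jog '[{"tx":0.4,"ty":0,"tz":0,"roll":0,"jaw":1},{"tx":0,"ty":0,"tz":0,"roll":0,"jaw":0.7},{"tx":0,"ty":0,"tz":0,"roll":0,"jaw":0.6},{"tx":0,"ty":0,"tz":0,"roll":0,"jaw":0.55},{"tx":0,"ty":0,"tz":0,"roll":0,"jaw":0.5},{"tx":0,"ty":0,"tz":0,"roll":0,"jaw":0.3},{"tx":0,"ty":0,"tz":0,"roll":0,"jaw":0.3},{"tx":0,"ty":0,"tz":0,"roll":0,"jaw":0.3}]' && python3 -m jog '[{"tx":0,"ty":0,"tz":-0.5,"roll":0,"jaw":0.3},{"tx":0,"ty":0,"tz":-2,"roll":0,"jaw":0.3},{"tx":0,"ty":0,"tz":-3,"roll":0,"jaw":0.3},{"tx":0,"ty":0,"tz":-4,"roll":0,"jaw":0.3},{"tx":0,"ty":0,"tz":-4,"roll":0,"jaw":0.3},{"tx":0,"ty":0,"tz":-1.5,"roll":0,"jaw":0.3},{"tx":0,"ty":0,"tz":0,"roll":0,"jaw":0.3}]' && python3 pose.py side,scene,wrist;  python3 pose.py side,scene
```

```text
time_s: 21.95
position: [0.4446, -0.1359, 0.0688]
tcp_rot: [[0.999, -0.053, -0.0], [-0.053, -0.999, 0.0], [-0.0, -0.0, -1.0]]
force: [-0.7, 0.1, -0.4]
opening: 0.521
grasp_force: 30.0
time_s: 22.65
position: [0.4461, -0.1368, 0.2214]
tcp_rot: [[0.999, -0.053, 0.006], [-0.053, -0.999, -0.003], [0.006, 0.003, -1.0]]
force: [0.4, -0.6, -1.9]
opening: 0.52
grasp_force: 30.0
wrist none
tilt 93.3  dx 2.8 dz 4.2 dy -6.3 mm  cost 0.115 ['side', 'scene']
base [ 0.4511 -0.1307  0.2475] mouth [ 0.4458 -0.1304  0.1577]
tilt 91.8  dx 2.0 dz 4.6 dy -1.8 mm  cost 0.119 ['side', 'scene']
base [ 0.447  -0.1338  0.2438] mouth [ 0.4442 -0.1336  0.1539]
```

Regrasped at an opening of 0.52, which is the full body diameter. Now I'll look at the peg with the wrist camera.

```bash
python3 -m jog '[{"tx":0,"ty":2,"tz":-0.8,"roll":0,"jaw":0.3},{"tx":0,"ty":3,"tz":-0.8,"roll":0,"jaw":0.3},{"tx":0,"ty":3,"tz":-0.8,"roll":0,"jaw":0.3},{"tx":0,"ty":2,"tz":-0.8,"roll":0,"jaw":0.3},{"tx":0,"ty":0,"tz":0,"roll":0,"jaw":0.3},{"tx":0,"ty":0,"tz":0,"roll":0,"jaw":0.3}]'
python3 - <<'E'
from h import *
np.set_printoptions(precision=4,suppress=True)
w=cam('wrist');np.save('wa.npy',w,allow_pickle=True)
for z in (.05,.06,.075,.1,.12): print(z,proj(w,[.595,-.236,z]))
print([(x['point'],x['p'],atz(w,x['point'],.05)) for x in landmark_of('wrist','peg_axis')])
print([(x['bbox'],x['p']) for x in trace('wrist','station')])
sc=cam('side');b=proj(sc,[.594,-.235,.08]).astype(int);
a=cv2.resize(w['img'],(400,300));d=cv2.resize(sc['img'][b[0]-37:b[0]+38,b[1]-50:b[1]+50],(400,300),interpolation=cv2.INTER_CUBIC)
cv2.imwrite('pics/p10.png',np.hstack([a,d])[:,:,::-1]);print(b)
E
```

```text
time_s: 23.75
position: [0.439, -0.2356, 0.2503]
tcp_rot: [[0.999, -0.054, -0.001], [-0.054, -0.999, 0.001], [-0.001, -0.001, -1.0]]
force: [0.1, 0.1, -1.8]
opening: 0.518
grasp_force: 30.0
0.05 [  9.3146 276.1298]
0.06 [  6.5333 275.8865]
0.075 [  2.036  275.4931]
0.1 [ -6.4744 274.7486]
0.12 [-14.395  274.0558]
[([11.2, 315.5], 0.72, array([ 0.5914, -0.2718,  0.05  ]))]
[([84.7, 0.0, 266.1, 129.2], 0.62)]
[173 316]
```

View pics/p10.png

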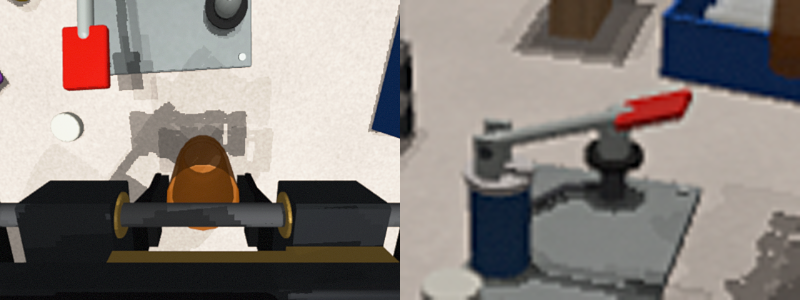

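The collar shows at wrist px (316,14), which puts the peg nearer y ≈ −0.27 than the fixed cameras suggested. I'll move closer and take two views to triangulate the black collar and the peg.

```bash
cat > peg.py <<'E'
from h import *
import sys
np.set_printoptions(precision=4,suppress=True)
w=cam('wrist');np.save(sys.argv[1],w,allow_pickle=True);i=w['img'].astype(int)
l=landmark_of('wrist','peg_axis');print([(x['point'],x['p'],atz(w,x['point'],.05)) for x in l])
g=proj(w,[.593,-.268,.06]);print('guess',g)
d=(i.max(2)<75).astype(np.uint8);n,L,S,C=cv2.connectedComponentsWithStats(d)
for k in range(1,n):
    if 150<S[k,4]<12000 and S[k,1]<220:
        h=cv2.findContours((L==k).astype(np.uint8),0,2)[0][0];h=cv2.convexHull(h)
        e=cv2.fitEllipse(h) if len(h)>5 else None;print(S[k],e)
E
python3 -m jog '[{"tx":1.5,"ty":0.6,"tz":0,"roll":0,"jaw":0.3},{"tx":2,"ty":1.2,"tz":0,"roll":0,"jaw":0.3},{"tx":1.5,"ty":0.9,"tz":0,"roll":0,"jaw":0.3},{"tx":0,"ty":0,"tz":0,"roll":0,"jaw":0.3},{"tx":0,"ty":0,"tz":0,"roll":0,"jaw":0.3}]' && python3 peg.py w1.npy
python3 -m jog '[{"tx":1.5,"ty":0,"tz":-1.5,"roll":0,"jaw":0.3},{"tx":1.5,"ty":0,"tz":-1.5,"roll":0,"jaw":0.3},{"tx":0,"ty":0,"tz":0,"roll":0,"jaw":0.3},{"tx":0,"ty":0,"tz":0,"roll":0,"jaw":0.3}]' && python3 peg.py w2.npy
```

```text
time_s: 24.45
position: [0.4872, -0.2643, 0.2501]
tcp_rot: [[0.999, -0.052, -0.002], [-0.052, -0.999, 0.002], [-0.002, -0.001, -1.0]]
force: [-0.2, 0.6, -1.1]
opening: 0.525
grasp_force: 30.0
[([68.2, 290.3], 0.67, array([ 0.592 , -0.2747,  0.05  ]))]
guess [ 66.4598 283.1032]
[ 119    0  197  100 3527] ((224.5746612548828, 46.98250961303711), (85.16767883300781, 196.63465881347656), 107.8265609741211)
[518  38  42  75 917] ((539.6393432617188, 75.15274810791016), (41.23488235473633, 84.63699340820312), 23.11162567138672)
[ 497   86   63  156 1552] ((527.1239013671875, 166.60951232910156), (46.92422103881836, 182.0562286376953), 13.357779502868652)
[158 121  18  28 240] ((167.5233917236328, 136.6029510498047), (18.97469139099121, 32.096920013427734), 1.6557741165161133)
[285 192  36  52 261] ((307.10894775390625, 216.63232421875), (18.760631561279297, 65.31073760986328), 144.10467529296875)
[246 197  25  48 321] ((258.2663269042969, 221.71917724609375), (19.65550994873047, 52.20894241333008), 20.824951171875)
time_s: 24.95
position: [0.5168, -0.2663, 0.2805]
tcp_rot: [[0.999, -0.053, -0.001], [-0.053, -0.999, 0.001], [-0.001, -0.0, -1.0]]
force: [0.3, 0.2, -0.1]
opening: 0.523
grasp_force: 30.0
[([102.9, 287.6], 0.92, array([ 0.5901, -0.2731,  0.05  ]))]
guess [100.3    282.5504]
[ 143   16  170  110 2749] ((221.5001220703125, 71.04496002197266), (70.2371597290039, 206.55860900878906), 113.8025894165039)
[168 145  32  25 378] ((183.2205047607422, 159.26007080078125), (28.000972747802734, 33.9573860168457), 113.3514633178711)
[247 191  34  53 359] ((262.5587158203125, 217.03250122070312), (23.642953872680664, 60.05830001831055), 32.52244567871094)
[282 190  39  54 276] ((305.23345947265625, 215.47039794921875), (20.0181941986084, 68.83515930175781), 141.8991241455078)
```

```bash
cat > pegfit.py <<'E'
from h import *
np.set_printoptions(precision=4,suppress=True)
W=[np.load(f,allow_pickle=True).item() for f in('w1.npy','w2.npy')]
t=np.linspace(0,2*np.pi,72,endpoint=False)
def samp(w,x,y,z,r):
    P=np.c_[x+r*np.cos(t),y+r*np.sin(t),0*t+z];inv=np.linalg.inv(w['M']);q=P@inv[:3,:3].T+inv[:3,3]
    u=(w['cx']+w['f']*q[:,0]/-q[:,2]).astype(np.float32);v=(w['cy']-w['f']*q[:,1]/-q[:,2]).astype(np.float32)
    return cv2.remap(w['g'],u[None],v[None],cv2.INTER_LINEAR,borderValue=0)[0]
for w in W: w['g']=cv2.GaussianBlur(w['img'].mean(2).astype(np.float32),(3,3),0)
def sc(ws,x,y,z):
    s=0
    for w in ws: s+=np.clip(samp(w,x,y,z,.0285)-samp(w,x,y,z,.0255),-10,40).mean()
    return s/len(ws)
for name,ws in [('both',W),('1',W[:1]),('2',W[1:])]:
    R=sorted(((sc(ws,x,y,z),x,y,z) for z in np.arange(.045,.081,.0025) for x in np.arange(.582,.602,.001) for y in np.arange(-.285,-.262,.001)),reverse=True)
    print(name,np.array(R[:6]))
for w in W:
    c=proj(w,[.591,-.273,.06]).astype(int);print(c);print(w['g'][c[0]-40:c[0]+44:4,c[1]-48:c[1]+52:4].astype(int))
E
python3 pegfit.py
```

```text
both [[39.6083  0.592  -0.271   0.0575]
 [39.5712  0.592  -0.271   0.06  ]
 [39.48    0.592  -0.271   0.055 ]
 [39.3731  0.592  -0.271   0.0625]
 [39.2969  0.593  -0.271   0.055 ]
 [39.2844  0.593  -0.273   0.06  ]]
1 [[39.5796  0.592  -0.271   0.06  ]
 [39.5718  0.592  -0.271   0.0625]
 [39.5622  0.592  -0.271   0.0575]
 [39.5294  0.591  -0.271   0.0625]
 [39.3937  0.591  -0.271   0.065 ]
 [39.3791  0.592  -0.271   0.055 ]]
2 [[39.8166  0.593  -0.273   0.065 ]
 [39.8067  0.593  -0.273   0.0625]
 [39.8053  0.594  -0.272   0.045 ]
 [39.7965  0.593  -0.272   0.06  ]
 [39.7925  0.593  -0.273   0.06  ]
 [39.7922  0.594  -0.272   0.0475]]
[ 68 288]
[[173 173 176 178 154  72  59  82  92 123 174 176 177 177 177 177 176 177
  178 179 182 171 233 235 233]
 [174 174 176 180 179 175 109  65  95  79 176 177 177 177 177 178 178 178
  180 181 180 172 234 233 234]
 [174 175 179 180 179 177 179 104  81  82 116  70  57  75 114 180 178 181
  185 181 180 163 231 232 230]
 [174 174 177 179 177 176 178 169  55  42  42  42  43  41  42  43 118 182
  183 179 179 164 237 236 239]
 [174 174 175 177 177 175 17
[... 3273 characters left out ...]
38  41  40  37  32  35  38  38  41 142
  164 163 156 219 225 224 220]
 [163 166 164 162 165 167 164 166 106  42  38  39  39  39  36  75 142 159
  161 162 156 218 225 223 219]
 [163 166 165 163 164 163 164 164 164 159 111 109  92 116 138 145 164 162
  162 162 157 220 220 218 225]
 [164 167 167 164 165 163 164 163 162 164 163 161 155 153 164 164 162 162
  162 161 159 222 216 212 218]
 [164 165 166 165 165 165 165 165 164 163 162 161 162 162 160 160 161 162
  163 160 159 213 217 215 217]
 [164 163 164 166 164 164 164 164 164 164 162 161 159 161 161 160 160 161
  160 162 158 218 221 224 219]
 [165 163 162 164 163 165 164 162 162 161 160 162 161 162 161 161 160 161
  161 162 158 221 220 223 218]]
```

```bash
python3 - <<'E'
from h import *
np.set_printoptions(precision=4,suppress=True)
T=[];Cc=[]
for f in('w1.npy','w2.npy'):
    w=np.load(f,allow_pickle=True).item();g=w['img'].mean(2);c=proj(w,[.591,-.273,.06])
    yy,xx=np.mgrid[:420,:560];near=np.hypot(yy-c[0],xx-c[1])<16
    m=near&(g>175);q=np.argwhere(m);T.append((w,q.mean(0)));print('tip',q.mean(0),len(q),'diam px',2*np.sqrt(len(q)/np.pi))
    d=((g<60)&(np.hypot(yy-c[0],xx-c[1])<40)).astype(np.uint8)
    d=cv2.morphologyEx(d,cv2.MORPH_OPEN,np.ones((7,7),np.uint8))
    h=cv2.convexHull(np.vstack(cv2.findContours(d,0,1)[0]));e=cv2.fitEllipse(h);Cc.append((w,np.array(e[0][::-1])));print('collar',e)
    for z in(.055,.065,.075): print(z,'exp tip@+45',proj(w,[.592,-.272,z+.045]),'atz tip',atz(w,T[-1][1],z+.045),'collar',atz(w,Cc[-1][1],z), 'exp diam',54e-3*w['f']/np.linalg.norm(w['M'][:3,3]-[.592,-.272,z]))
print('tip',tri(T));print('collar',tri(Cc))
for n in('side','scene'):
    cam(n);print(n,[(x['point'],x['p']) for x in landmark_of(n,'peg_axis')])
E
```

```text
tip [ 60.766  288.0709] 141 diam px 13.398760233979036
collar ((287.4391174316406, 65.77182006835938), (55.78663635253906, 60.74630355834961), 1.8589589595794678)
0.055 exp tip@+45 [ 62.8714 287.8971] atz tip [ 0.5936 -0.2722  0.1   ] collar [ 0.5938 -0.2721  0.055 ] exp diam 53.9931711222225
0.065 exp tip@+45 [ 61.5601 288.0149] atz tip [ 0.5926 -0.2721  0.11  ] collar [ 0.5929 -0.272   0.065 ] exp diam 55.50973526792432
0.075 exp tip@+45 [ 60.1582 288.1408] atz tip [ 0.5916 -0.2719  0.12  ] collar [ 0.592  -0.2718  0.075 ] exp diam 57.11359948674432
tip [ 99.3173 286.9615] 104 diam px 11.507254783503184
collar ((286.42730712890625, 99.21098327636719), (50.349151611328125, 53.19015884399414), 6.413708209991455)
0.055 exp tip@+45 [100.941  286.7918] atz tip [ 0.5934 -0.2722  0.1   ] collar [ 0.5939 -0.2721  0.055 ] exp diam 50.00103248516236
0.065 exp tip@+45 [100.8967 286.8751] atz tip [ 0.5933 -0.2721  0.11  ] collar [ 0.5938 -0.272   0.065 ] exp diam 51.30386232406846
0.075 exp tip@+45 [100.8497 286.9636] atz tip [ 0.5933 -0.2721  0.12  ] collar [ 0.5937 -0.2719  0.075 ] exp diam 52.67639962576658
tip (array([ 0.5934, -0.2722,  0.1018]), [[0.0, 0.0], [-0.0, -0.0]])
collar (array([ 0.5939, -0.2721,  0.0542]), [[-0.0, -0.0], [0.0, 0.0]])
side [([175.7, 315.7], 0.81)]
scene [([158.2, 216.0], 0.57)]
```

```bash
python3 - <<'E'
from h import *
w=np.load('w2.npy',allow_pickle=True).item();i=w['img'].astype(int)
m=(i[...,0]>i[...,2]*1.8)&(i[...,0]>50)&(i[...,0]-i[...,1]>20);m[:,:200]=0;m[:,370:]=0;m[:150]=0
m=cv2.morphologyEx(m.astype(np.uint8),cv2.MORPH_OPEN,np.ones((3,3),np.uint8))
for r in range(170,300,10):
    q=np.flatnonzero(m[r]); print(r,q.min() if len(q) else '',q.max() if len(q) else '',len(q))
print('top',[np.flatnonzero(m[:,c]).min() for c in range(270,300,5)])
s=read_state();p=np.array(s['position']);R=np.array(s['tcp_rot']);u,y=R[:,0],R[:,1];t=np.linspace(0,2*np.pi,90)
for dx in(-.004,-.002,0,.002,.004):
    rows=[]
    for h,r in((.022,.023),(-.044,.023),(-.068,.0205)):
        P=[proj(w,p+u*dx+[0,0,h]+r*(np.cos(a)*u+np.sin(a)*y)) for a in t];P=np.array(P);rows.append((P[:,0].min().round(1),P[:,0].max().round(1),P[:,1].min().round(1),P[:,1].max().round(1)))
    print(dx,rows)
E
```

```text
170   0
180   0
190 276 290 15
200 260 306 47
210 253 313 61
220 248 318 71
230 246 321 76
240 243 325 83
250 240 328 89
260 236 332 97
270 234 334 101
280 233 335 103
290   0
top [np.int64(193), np.int64(191), np.int64(190), np.int64(190), np.int64(190), np.int64(192)]
-0.004 [(np.float64(235.6), np.float64(329.1), np.float64(235.5), np.float64(338.9)), (np.float64(197.1), np.float64(267.1), np.float64(249.1), np.float64(323.4)), (np.float64(191.7), np.float64(248.9), np.float64(256.0), np.float64(316.1))]
-0.002 [(np.float64(231.2), np.float64(325.4), np.float64(235.3), np.float64(339.1)), (np.float64(193.9), np.float64(264.2), np.float64(249.0), np.float64(323.5)), (np.float64(188.8), np.float64(246.2), np.float64(256.0), np.float64(316.2))]
0 [(np.float64(226.8), np.float64(321.6), np.float64(235.2), np.float64(339.3)), (np.float64(190.6), np.float64(261.3), np.float64(249.0), np.float64(323.6)), (np.float64(185.9), np.float64(243.5), np.float64(255.9), np.float64(316.3))]
0.002 [(np.float64(222.3), np.float64(317.7), np.float64(235.0), np.float64(339.4)), (np.float64(187.4), np.float64(258.4), np.float64(248.9), np.float64(323.7)), (np.float64(182.9), np.float64(240.8), np.float64(255.8), np.float64(316.3))]
0.004 [(np.float64(217.8), np.float64(313.9), np.float64(234.8), np.float64(339.6)), (np.float64(184.1), np.float64(255.5), np.float64(248.8), np.float64(323.8)), (np.float64(180.0), np.float64(238.1), np.float64(255.8), np.float64(316.4))]
```

The peg is at (0.5935, −0.272), with the collar top at about 0.055. The wrist view puts the jar axis about 2.8 mm behind the TCP. I'll move over the peg and descend in checked steps.

```bash
python3 -m jog '[{"tx":1.5,"ty":0.1,"tz":0,"roll":0,"jaw":0.3},{"tx":2.5,"ty":0.1,"tz":0,"roll":0,"jaw":0.3},{"tx":2.5,"ty":0.1,"tz":0,"roll":0,"jaw":0.3},{"tx":1.5,"ty":0,"tz":1,"roll":0,"jaw":0.3},{"tx":0,"ty":0,"tz":3,"roll":0,"jaw":0.3},{"tx":0,"ty":0,"tz":3,"roll":0,"jaw":0.3},{"tx":0,"ty":0,"tz":2,"roll":0,"jaw":0.3},{"tx":0,"ty":0,"tz":0,"roll":0,"jaw":0.3}]' && python3 -m jog '[{"tx":0,"ty":0,"tz":1,"roll":0,"jaw":0.3},{"tx":0,"ty":0,"tz":0.5,"roll":0,"jaw":0.3},{"tx":0,"ty":0,"tz":0,"roll":0,"jaw":0.3}]' && python3 pose.py side,scene
```

```text
time_s: 26.05
position: [0.5944, -0.2724, 0.1859]
tcp_rot: [[0.999, -0.053, -0.009], [-0.053, -0.999, 0.006], [-0.009, -0.005, -1.0]]
force: [-0.2, 0.7, -1.2]
opening: 0.517
grasp_force: 30.0
time_s: 26.35
position: [0.5975, -0.2743, 0.1758]
tcp_rot: [[0.999, -0.053, -0.0], [-0.053, -0.999, 0.0], [-0.0, -0.0, -1.0]]
force: [0.2, 0.9, -0.8]
opening: 0.519
grasp_force: 30.0
tilt 91.6  dx 2.8 dz 6.5 dy -2.0 mm  cost 0.131 ['side', 'scene']
base [ 0.6016 -0.2726  0.2042] mouth [ 0.5991 -0.2724  0.1143]
```

```bash
python3 -m jog '[{"tx":-0.2,"ty":0,"tz":0.7,"roll":0,"jaw":0.3},{"tx":0,"ty":0,"tz":0.7,"roll":0,"jaw":0.3},{"tx":0,"ty":0,"tz":0,"roll":0,"jaw":0.3}]' && python3 -m jog '[{"tx":0,"ty":0,"tz":0.4,"roll":0,"jaw":0.3},{"tx":0,"ty":0,"tz":0.4,"roll":0,"jaw":0.3},{"tx":0,"ty":0,"tz":0,"roll":0,"jaw":0.3}]' && python3 -m jog '[{"tx":0,"ty":0,"tz":0.4,"roll":0,"jaw":0.3},{"tx":0,"ty":0,"tz":0.2,"roll":0,"jaw":0.3},{"tx":0,"ty":0,"tz":0,"roll":0,"jaw":0.3}]'
```

```text
time_s: 26.85
position: [0.5945, -0.2736, 0.1602]
tcp_rot: [[0.999, -0.053, -0.003], [-0.053, -0.999, 0.002], [-0.003, -0.002, -1.0]]
force: [-1.0, -0.4, -1.7]
opening: 0.521
grasp_force: 30.0
time_s: 27.15
position: [0.5952, -0.274, 0.1529]
tcp_rot: [[0.999, -0.053, -0.001], [-0.053, -0.999, 0.001], [-0.001, -0.001, -1.0]]
force: [0.3, 0.4, -1.2]
opening: 0.525
grasp_force: 30.0
time_s: 27.45
position: [0.5953, -0.2741, 0.1473]
tcp_rot: [[0.999, -0.053, -0.001], [-0.053, -0.999, 0.0], [-0.001, -0.0, -1.0]]
force: [-0.7, -0.5, -1.2]
opening: 0.519
grasp_force: 30.0
```

```bash
python3 -m jog '[{"tx":0,"ty":0,"tz":0.4,"roll":0,"jaw":0.3},{"tx":0,"ty":0,"tz":0.3,"roll":0,"jaw":0.3},{"tx":0,"ty":0,"tz":0,"roll":0,"jaw":0.3}]' && python3 -m jog '[{"tx":0,"ty":0,"tz":0.4,"roll":0,"jaw":0.3},{"tx":0,"ty":0,"tz":0.2,"roll":0,"jaw":0.3},{"tx":0,"ty":0,"tz":0,"roll":0,"jaw":0.3}]' && python3 -m jog '[{"tx":0,"ty":0,"tz":0.2,"roll":0,"jaw":0.3},{"tx":0,"ty":0,"tz":0.2,"roll":0,"jaw":0.3},{"tx":0,"ty":0,"tz":0,"roll":0,"jaw":0.3}]'
```

```text
time_s: 27.75
position: [0.5952, -0.274, 0.1401]
tcp_rot: [[0.999, -0.053, -0.001], [-0.053, -0.999, 0.001], [-0.001, -0.001, -1.0]]
force: [0.0, 0.5, -1.4]
opening: 0.523
grasp_force: 30.0
time_s: 28.05
position: [0.5953, -0.274, 0.1343]
tcp_rot: [[0.999, -0.053, -0.001], [-0.053, -0.999, 0.001], [-0.001, -0.0, -1.0]]
force: [-0.3, 0.2, -1.7]
opening: 0.522
grasp_force: 30.0
time_s: 28.35
position: [0.5954, -0.2741, 0.1304]
tcp_rot: [[0.999, -0.053, -0.0], [-0.053, -0.999, 0.0], [-0.001, -0.0, -1.0]]
force: [0.5, -0.3, -2.2]
opening: 0.523
grasp_force: 30.0
```

The descent is smooth with no force. I'll creep down until the rim touches.

```bash
python3 -m jog '[{"tx":0,"ty":0,"tz":0.2,"roll":0,"jaw":0.3},{"tx":0,"ty":0,"tz":0.1,"roll":0,"jaw":0.3},{"tx":0,"ty":0,"tz":0,"roll":0,"jaw":0.3}]' && python3 -m jog '[{"tx":0,"ty":0,"tz":0.2,"roll":0,"jaw":0.3},{"tx":0,"ty":0,"tz":0,"roll":0,"jaw":0.3}]' && python3 -m jog '[{"tx":0,"ty":0,"tz":0.1,"roll":0,"jaw":0.3},{"tx":0,"ty":0,"tz":0,"roll":0,"jaw":0.3}]'
```

```text
time_s: 28.65
position: [0.5954, -0.2741, 0.1275]
tcp_rot: [[0.999, -0.053, -0.0], [-0.053, -0.999, 0.0], [-0.0, -0.0, -1.0]]
force: [-0.1, 0.9, -2.1]
opening: 0.517
grasp_force: 30.0
time_s: 28.85
position: [0.596, -0.2744, 0.1265]
tcp_rot: [[0.999, -0.053, 0.001], [-0.053, -0.999, -0.001], [0.001, 0.0, -1.0]]
force: [0.5, 1.7, 2.5]
opening: 0.522
grasp_force: 30.0
time_s: 29.05
position: [0.5962, -0.2744, 0.1264]
tcp_rot: [[0.999, -0.053, 0.002], [-0.053, -0.999, -0.001], [0.002, 0.001, -1.0]]
force: [-1.4, 0.4, 7.3]
opening: 0.524
grasp_force: 30.0
```

The rim made contact at TCP z = 0.1265, which agrees with the collar estimate. I'll ease off, release and rise.

```bash
python3 -m jog '[{"tx":0,"ty":0,"tz":-0.1,"roll":0,"jaw":0.45},{"tx":0,"ty":0,"tz":0,"roll":0,"jaw":0.52},{"tx":0,"ty":0,"tz":0,"roll":0,"jaw":0.56},{"tx":0,"ty":0,"tz":0,"roll":0,"jaw":0.62},{"tx":0,"ty":0,"tz":0,"roll":0,"jaw":0.75},{"tx":0,"ty":0,"tz":0,"roll":0,"jaw":0.9},{"tx":0,"ty":0,"tz":0,"roll":0,"jaw":0.95},{"tx":0,"ty":0,"tz":0,"roll":0,"jaw":0.95}]' && python3 pose.py side,scene && python3 -m jog '[{"tx":0,"ty":0,"tz":-2,"roll":0,"jaw":0.95},{"tx":0,"ty":0,"tz":-4,"roll":0,"jaw":0.95},{"tx":0,"ty":0,"tz":-4,"roll":0,"jaw":0.95},{"tx":0,"ty":0,"tz":-4,"roll":0,"jaw":0.95},{"tx":-3,"ty":0,"tz":0,"roll":0,"jaw":0.5},{"tx":-4,"ty":0,"tz":0,"roll":0,"jaw":0.2},{"tx":-4,"ty":0,"tz":0,"roll":0,"jaw":0},{"tx":0,"ty":0,"tz":0,"roll":0,"jaw":0}]' && python3 - <<'E'
from h import *
w=cam('wrist')
for n in ('side','scene'):
    c=cam(n);e=proj(c,[.5935,-.272,.103]);print(n,'expected centre',e)
    for x in trace(n,'jar')[:4]:
        q=np.argwhere(x['pixels'])
        if abs(q.mean(0)-e).max()<25:
            v=np.linalg.svd(q-q.mean(0),full_matrices=False)[2][0];d=proj(c,[.5935,-.272,.148])-proj(c,[.5935,-.272,.058])
            print('seen',q.mean(0),x['bbox'],x['p'],'axis diff deg',np.degrees(np.arccos(min(1,abs(v@d/np.linalg.norm(d))))),'exp rows',proj(c,[.5935,-.272,.148])[0],proj(c,[.5935,-.272,.058])[0],x['pixels'].sum())
E
```

```text
time_s: 29.85
position: [0.5955, -0.2742, 0.1255]
tcp_rot: [[0.999, -0.053, -0.0], [-0.053, -0.999, 0.0], [-0.0, -0.0, -1.0]]
force: [-0.1, 0.3, 0.4]
opening: 0.888
grasp_force: 0.0
tilt 90.3  dx 0.4 dz -0.0 dy 2.0 mm  cost 0.318 ['side', 'scene']
base [ 0.5965 -0.2762  0.1475] mouth [ 0.5959 -0.2762  0.0575]
time_s: 30.85
position: [0.4804, -0.2663, 0.2653]
tcp_rot: [[0.998, -0.055, -0.005], [-0.055, -0.998, 0.003], [-0.006, -0.003, -1.0]]
force: [0.7, 0.7, -0.2]
opening: 0.669
grasp_force: 0.0
side expected centre [162.29186919 319.82588495]
seen [161.65292096 318.78350515] [312.6, 148.8, 15.1, 26.8] 0.81 axis diff deg 0.49021500067845974 exp rows 150.6431807112195 173.5245576533755 291
scene expected centre [147.30793654 210.39486361]
seen [146.38095238 209.69047619] [200.7, 135.1, 21.0, 26.9] 0.91 axis diff deg 0.1137072879752116 exp rows 136.1284252506913 158.00710774778028 378
```

The jar is seated: both views agree with the expected pose within a pixel and the axis is vertical. Now I'll move over the lever pad with the jaws shut.

```bash
python3 -m jog '[{"tx":0.8,"ty":-2.6,"tz":0,"roll":0,"jaw":0},{"tx":0.8,"ty":-3.5,"tz":0,"roll":0,"jaw":0},{"tx":0.8,"ty":-3.5,"tz":0,"roll":0,"jaw":0},{"tx":0.8,"ty":-2.5,"tz":0,"roll":0,"jaw":0},{"tx":0.8,"ty":-1,"tz":0,"roll":0,"jaw":0},{"tx":0,"ty":0,"tz":2,"roll":0,"jaw":0},{"tx":0,"ty":0,"tz":2,"roll":0,"jaw":0},{"tx":0,"ty":0,"tz":0,"roll":0,"jaw":0}]'
```

```text
time_s: 31.9
position: [0.5318, -0.1394, 0.2232]
tcp_rot: [[0.999, -0.053, -0.005], [-0.053, -0.999, 0.002], [-0.005, -0.002, -1.0]]
force: [-0.3, -0.3, -0.6]
opening: 0.002
grasp_force: 0.0
```

```bash
python3 -m jog '[{"tx":0,"ty":0,"tz":2,"roll":0,"jaw":0},{"tx":0,"ty":0,"tz":2,"roll":0,"jaw":0},{"tx":0,"ty":0,"tz":2,"roll":0,"jaw":0},{"tx":0,"ty":0,"tz":2,"roll":0,"jaw":0},{"tx":0,"ty":0,"tz":1.6,"roll":0,"jaw":0},{"tx":0,"ty":0,"tz":0,"roll":0,"jaw":0},{"tx":0,"ty":0,"tz":0,"roll":0,"jaw":0}]' && python3 -m jog '[{"tx":0,"ty":0,"tz":0.4,"roll":0,"jaw":0},{"tx":0,"ty":0,"tz":0,"roll":0,"jaw":0}]' && python3 -m jog '[{"tx":0,"ty":0,"tz":0.4,"roll":0,"jaw":0},{"tx":0,"ty":0,"tz":0,"roll":0,"jaw":0}]'
```

```text
time_s: 32.6
position: [0.5321, -0.1403, 0.1305]
tcp_rot: [[0.999, -0.053, -0.003], [-0.053, -0.999, -0.0], [-0.003, 0.0, -1.0]]
force: [-4.9, -0.5, 6.0]
opening: 0.002
grasp_force: 3.4
time_s: 32.8
position: [0.532, -0.1403, 0.127]
tcp_rot: [[0.999, -0.053, -0.002], [-0.053, -0.999, -0.0], [-0.002, 0.001, -1.0]]
force: [-6.2, -1.2, 5.5]
opening: 0.003
grasp_force: 3.6
time_s: 33.0
position: [0.5319, -0.1403, 0.123]
tcp_rot: [[0.999, -0.053, -0.002], [-0.053, -0.999, -0.0], [-0.002, 0.001, -1.0]]
force: [-5.5, -0.8, 5.8]
opening: 0.007
grasp_force: 3.7
```

```bash
python3 -m jog '[{"tx":0,"ty":0,"tz":0.3,"roll":0,"jaw":0},{"tx":0,"ty":0,"tz":0,"roll":0,"jaw":0}]' && python3 -m jog '[{"tx":0,"ty":0,"tz":0.3,"roll":0,"jaw":0},{"tx":0,"ty":0,"tz":0,"roll":0,"jaw":0}]' && python3 -m jog '[{"tx":0,"ty":0,"tz":0.3,"roll":0,"jaw":0},{"tx":0,"ty":0,"tz":0,"roll":0,"jaw":0}]'
```

```text
time_s: 33.2
position: [0.532, -0.1403, 0.1201]
tcp_rot: [[0.999, -0.053, -0.002], [-0.053, -0.999, -0.001], [-0.002, 0.001, -1.0]]
force: [-4.6, 0.3, 6.0]
opening: 0.007
grasp_force: 3.8
time_s: 33.4
position: [0.5321, -0.1403, 0.1171]
tcp_rot: [[0.999, -0.053, -0.002], [-0.053, -0.999, -0.001], [-0.002, 0.001, -1.0]]
force: [-4.7, -0.7, 5.1]
opening: 0.009
grasp_force: 3.8
time_s: 33.6
position: [0.5322, -0.1403, 0.1142]
tcp_rot: [[0.999, -0.053, -0.001], [-0.053, -0.999, -0.001], [-0.001, 0.001, -1.0]]
force: [-4.8, -0.8, 6.2]
opening: 0.007
grasp_force: 3.9
```

```bash
python3 -m jog '[{"tx":0,"ty":0,"tz":0.2,"roll":0,"jaw":0},{"tx":0,"ty":0,"tz":0,"roll":0,"jaw":0}]' && python3 -m jog '[{"tx":0,"ty":0,"tz":0.2,"roll":0,"jaw":0},{"tx":0,"ty":0,"tz":0,"roll":0,"jaw":0}]'; python3 - <<'E'
from h import *
for n in('side','scene'):
    c=cam(n);i=c['img'].astype(int);m=((i[...,0]>120)&(i[...,1]<60)&(i[...,2]<60)).astype(np.uint8)
    _,L,S,C=cv2.connectedComponentsWithStats(m);print(n,[(S[k].tolist(),C[k].round(1)) for k in range(1,len(S)) if S[k,4]>10])
    for z in(.183,.12,.1,.095): print(z,proj(c,[.531,-.138,z]))
    print([(x['point'],x['p']) for x in landmark_of(n,'lever_pad')])
E
```

```text
time_s: 33.8
position: [0.5324, -0.1403, 0.1123]
tcp_rot: [[0.999, -0.053, -0.001], [-0.053, -0.999, -0.001], [-0.001, 0.001, -1.0]]
force: [-5.7, -0.9, 6.0]
opening: 0.004
grasp_force: 3.9
time_s: 34.0
position: [0.5325, -0.1403, 0.1103]
tcp_rot: [[0.999, -0.053, -0.001], [-0.053, -0.999, -0.001], [-0.001, 0.001, -1.0]]
force: [-3.8, -0.7, 6.3]
opening: 0.005
grasp_force: 3.9
side [([208, 260, 21, 8, 107], array([218.1, 263.8]))]
0.183 [161.77054952 329.84617024]
0.12 [179.37996799 328.99107429]
0.1 [184.76607606 328.72953021]
0.095 [186.09782191 328.66486194]
[([180.3, 330.9], 0.71)]
scene [([226, 283, 18, 13, 99], array([234. , 288.6]))]
0.183 [141.77916105 243.57239027]
0.12 [158.10823386 244.81903333]
0.1 [163.07286007 245.19805771]
0.095 [164.29824829 245.29160998]
[([161.8, 247.2], 0.74)]
```

```bash
python3 -m jog '[{"tx":0,"ty":0,"tz":0.3,"roll":0,"jaw":0},{"tx":0,"ty":0,"tz":0,"roll":0,"jaw":0}]' && python3 -m jog '[{"tx":0,"ty":0,"tz":0.3,"roll":0,"jaw":0},{"tx":0,"ty":0,"tz":0,"roll":0,"jaw":0}]'; python3 - <<'E'
from h import *
for n in('side','scene'):
    c=cam(n);i=c['img'].astype(int);m=((i[...,0]>70)&(i[...,1]<.4*i[...,0])&(i[...,2]<.4*i[...,0])).astype(np.uint8)
    _,L,S,C=cv2.connectedComponentsWithStats(m);print(n,[(S[k].tolist(),C[k].round(1)) for k in range(1,len(S)) if S[k,4]>8 and abs(C[k]-proj(c,[.53,-.14,.12])[::-1]).max()<40])
    l=trace(n,'lever_pad');print([(x['bbox'],round(x['p'],2)) for x in l[:2]])
    print('up lever: ', proj(c,[.667,-.145,.142]),'tip',proj(c,read_state()['position']+np.array([0,0,-.019])))
E
```

```text
time_s: 34.4
position: [0.5328, -0.1404, 0.1074]
tcp_rot: [[0.999, -0.053, 0.0], [-0.053, -0.999, -0.001], [0.0, 0.001, -1.0]]
force: [-4.1, 0.1, 6.6]
opening: -0.001
grasp_force: 4.0
time_s: 34.6
position: [0.5332, -0.1404, 0.1045]
tcp_rot: [[0.999, -0.053, 0.001], [-0.053, -0.999, -0.001], [0.001, 0.001, -1.0]]
force: [-3.6, -0.5, 6.9]
opening: 0.004
grasp_force: 4.0
side [([321, 182, 18, 9, 98], array([330.4, 185.2]))]
[([291.8, 172.5, 48.8, 15.2], 0.74), ([191.1, 263.8, 54.1, 3.7], 0.32)]
up lever:  [166.60623499 288.76198408] tip [188.09688049 328.03890802]
scene []
[([203.5, 159.9, 52.0, 14.0], 0.59), ([185.8, 156.9, 72.5, 54.5], 0.58)]
up lever:  [165.19493725 203.78063309] tip [166.38757231 244.53355911]
```

```bash
python3 -m jog '[{"tx":0,"ty":0,"tz":0.2,"roll":0,"jaw":0},{"tx":0,"ty":0,"tz":0.1,"roll":0,"jaw":0},{"tx":0,"ty":0,"tz":0,"roll":0,"jaw":0}]' && python3 -m jog '[{"tx":0,"ty":0,"tz":0.2,"roll":0,"jaw":0},{"tx":0,"ty":0,"tz":0.1,"roll":0,"jaw":0},{"tx":0,"ty":0,"tz":0,"roll":0,"jaw":0}]'
```

```text
time_s: 35.1
position: [0.5336, -0.1404, 0.1017]
tcp_rot: [[0.999, -0.053, 0.002], [-0.053, -0.999, -0.001], [0.002, 0.001, -1.0]]
force: [-4.1, 0.6, 6.8]
opening: 0.004
grasp_force: 4.0
time_s: 35.4
position: [0.5341, -0.1404, 0.0989]
tcp_rot: [[0.999, -0.053, 0.003], [-0.053, -0.999, -0.001], [0.003, 0.001, -1.0]]
force: [-2.9, -0.3, 7.3]
opening: 0.009
grasp_force: 3.9
```

```bash
python3 - <<'E'
from h import *
for n in('side','scene','wrist'):
    c=cam(n);i=c['img'].astype(int);m=((i[...,0]>50)&(i[...,1]<.4*i[...,0])&(i[...,2]<.4*i[...,0])).astype(np.uint8)
    _,L,S,C=cv2.connectedComponentsWithStats(m);print(n,[(S[k].tolist(),C[k].round(1)) for k in range(1,len(S)) if S[k,4]>8])
    if n!='wrist':
        for a in(.3,0,-.2,-.3,-.4):
            o=np.array([.667,-.145,.142]);f=lambda r,h:proj(c,o+[-r*np.cos(a)-h*np.sin(a),.007,r*np.sin(a)+h*np.cos(a)]).round(1)
            print(a,'pad centre/front/rear',f(.14,0),f(.168,0),f(.112,0))
    else:
        print('tip',proj(c,read_state()['position']+np.array([0,0,-.019])))
        for z in (.11,.1,.09,.08): print(z,'front edge',proj(c,[.506,-.138,z]),'rear',proj(c,[.56,-.138,z]))
    l=trace(n,'lever_pad');print([(x['bbox'],round(x['p'],2)) for x in l[:2]])
    if n=='side':
        t=[(x['bbox'],round(x['p'],2)) for x in trace(n,'jar')[:3]];print(t)
E
```

```text
side [([320, 183, 18, 9, 100], array([329.7, 186.7])), ([208, 260, 21, 10, 150], array([217.9, 264.7]))]
0.3 pad centre/front/rear [161.6 329.1] [160.3 337.8] [162.8 320.6]
0 pad centre/front/rear [173.5 330.5] [174.7 339.3] [172.3 321.9]
-0.2 pad centre/front/rear [181.  329.3] [183.7 337.7] [178.3 321. ]
-0.3 pad centre/front/rear [184.5 328.1] [187.9 336.1] [181.1 320. ]
-0.4 pad centre/front/rear [187.8 326.4] [191.8 334.1] [183.7 318.8]
[([287.6, 170.3, 51.6, 20.5], 0.7)]
[([314.1, 290.0, 40.7, 28.2], 0.63), ([302.0, 238.0, 23.1, 31.4], 0.55), ([312.9, 151.9, 6.8, 5.1], 0.42)]
scene [([226, 283, 18, 13, 125], array([234.4, 289. ]))]
0.3 pad centre/front/rear [141.9 242.9] [137.1 250.4] [146.7 235.4]
0 pad centre/front/rear [152.1 245.5] [149.4 253.3] [154.9 237.6]
-0.2 pad centre/front/rear [159.4 245.3] [158.1 252.9] [160.8 237.5]
-0.3 pad centre/front/rear [163.1 244.6] [162.5 252. ] [163.8 237. ]
-0.4 pad centre/front/rear [166.8 243.5] [166.9 250.7] [166.8 236.1]
[([205.0, 162.3, 52.1, 13.3], 0.76)]
wrist [([288, 217, 31, 36, 906], array([304.7, 233.2])), ([236, 220, 31, 33, 905], array([250.9, 236.2])), ([283, 248, 2, 35, 69], array([283.5, 265.2]))]
tip [242.62910486 285.72208686]
0.11 front edge [318.62057519 284.08794715] rear [213.49314426 277.57699768]
0.1 front edge [307.66616103 284.053384  ] rear [207.43928336 277.89957808]
0.09 front edge [297.77573482 284.02217792] rear [202.01983819 278.18835359]
0.08 front edge [288.80146047 283.99386246] rear [197.14004835 278.44837353]
[([236.9, 1.1, 84.5, 246.8], 0.6), ([182.5, 0.0, 360.7, 252.2], 0.47)]
```

```bash
python3 -m jog '[{"tx":0,"ty":0,"tz":0.3,"roll":0,"jaw":0},{"tx":0,"ty":0,"tz":0,"roll":0,"jaw":0}]' && python3 -m jog '[{"tx":0,"ty":0,"tz":0.3,"roll":0,"jaw":0},{"tx":0,"ty":0,"tz":0,"roll":0,"jaw":0}]' && python3 -m jog '[{"tx":0,"ty":0,"tz":0.2,"roll":0,"jaw":0},{"tx":0,"ty":0,"tz":0,"roll":0,"jaw":0}]'
```

```text
time_s: 35.95
position: [0.5344, -0.1405, 0.0973]
tcp_rot: [[0.999, -0.053, 0.004], [-0.053, -0.999, -0.001], [0.004, 0.001, -1.0]]
force: [-5.1, 2.4, 17.0]
opening: 0.007
grasp_force: 8.6
time_s: 36.15
position: [0.5347, -0.1405, 0.0964]
tcp_rot: [[0.999, -0.053, 0.005], [-0.053, -0.999, -0.002], [0.005, 0.002, -1.0]]
force: [-8.1, 3.4, 30.6]
opening: 0.006
grasp_force: 15.1
time_s: 36.35
position: [0.5348, -0.1406, 0.0958]
tcp_rot: [[0.999, -0.053, 0.006], [-0.053, -0.999, -0.003], [0.006, 0.002, -1.0]]
force: [-9.4, 4.2, 39.7]
opening: 0.006
grasp_force: 19.4
```

The stop is reached at TCP z ≈ 0.098, where the force jumps. I'll raise fully, then do the next strokes down to 0.096.

```bash
python3 -m jog '[{"tx":0,"ty":0,"tz":-1.5,"roll":0,"jaw":0},{"tx":0,"ty":0,"tz":-2.5,"roll":0,"jaw":0},{"tx":0,"ty":0,"tz":-2.5,"roll":0,"jaw":0},{"tx":0,"ty":0,"tz":-2.5,"roll":0,"jaw":0},{"tx":0,"ty":0,"tz":-2,"roll":0,"jaw":0},{"tx":0,"ty":0,"tz":-1,"roll":0,"jaw":0},{"tx":0,"ty":0,"tz":0,"roll":0,"jaw":0},{"tx":0,"ty":0,"tz":0,"roll":0,"jaw":0}]'; cat > chk.py <<'E'
from h import *
for n in('side','scene'):
    c=cam(n);i=c['img'].astype(int);m=((i[...,0]>50)&(i[...,1]<.4*i[...,0])&(i[...,2]<.4*i[...,0])).astype(np.uint8)
    _,L,S,C=cv2.connectedComponentsWithStats(m);print(n,[(S[k].tolist(),C[k].round(1)) for k in range(1,len(S)) if S[k,4]>8])
    e=proj(c,[.5935,-.272,.103])
    for x in trace(n,'jar')[:4]:
        q=np.argwhere(x['pixels'])
        if abs(q.mean(0)-e).max()<25:
            v=np.linalg.svd(q-q.mean(0),full_matrices=False)[2][0];d=proj(c,[.5935,-.272,.148])-proj(c,[.5935,-.272,.058])
            print('jar',q.mean(0)-e,np.degrees(np.arccos(min(1,abs(v@d/np.linalg.norm(d))))),len(q))
E
python3 chk.py
```

```text
time_s: 37.15
position: [0.5326, -0.1397, 0.2085]
tcp_rot: [[0.999, -0.053, -0.0], [-0.053, -0.999, 0.0], [-0.0, -0.0, -1.0]]
force: [0.3, 0.2, -0.4]
opening: 0.009
grasp_force: 0.0
side [([320, 159, 19, 10, 108], array([328.7, 163.1])), ([208, 260, 21, 10, 150], array([217.9, 264.7]))]
jar [-1.82128096 -1.03349741] 0.6657172367796669 289
scene [([226, 283, 18, 13, 123], array([234.3, 289. ]))]
jar [-1.43015876 -0.71153028] 0.8304973566435018 360
```

The lever is back up (side bbox at row 159, as at the start) and the jar is still seated. Second stroke.

```bash
python3 -m jog '[{"tx":0,"ty":0,"tz":2,"roll":0,"jaw":0},{"tx":0,"ty":0,"tz":2.5,"roll":0,"jaw":0},{"tx":0,"ty":0,"tz":2.5,"roll":0,"jaw":0},{"tx":0,"ty":0,"tz":2.5,"roll":0,"jaw":0},{"tx":0,"ty":0,"tz":1.5,"roll":0,"jaw":0},{"tx":0,"ty":0,"tz":0.4,"roll":0,"jaw":0},{"tx":0,"ty":0,"tz":0,"roll":0,"jaw":0},{"tx":0,"ty":0,"tz":0,"roll":0,"jaw":0}]'
```

```text
time_s: 38.15
position: [0.5332, -0.1397, 0.0968]
tcp_rot: [[0.999, -0.053, 0.001], [-0.053, -0.999, -0.0], [0.001, 0.0, -1.0]]
force: [-3.6, 1.9, 17.5]
opening: 0.006
grasp_force: 10.2
```

The second stroke reached the stop at 17 N. Now up, pause, and the third stroke.

```bash
python3 -m jog '[{"tx":0,"ty":0,"tz":-1.5,"roll":0,"jaw":0},{"tx":0,"ty":0,"tz":-2.5,"roll":0,"jaw":0},{"tx":0,"ty":0,"tz":-2.5,"roll":0,"jaw":0},{"tx":0,"ty":0,"tz":-2.5,"roll":0,"jaw":0},{"tx":0,"ty":0,"tz":-1.9,"roll":0,"jaw":0},{"tx":0,"ty":0,"tz":-0.5,"roll":0,"jaw":0},{"tx":0,"ty":0,"tz":0,"roll":0,"jaw":0},{"tx":0,"ty":0,"tz":0,"roll":0,"jaw":0}]'; python3 chk.py; python3 -m jog '[{"tx":0,"ty":0,"tz":2,"roll":0,"jaw":0},{"tx":0,"ty":0,"tz":2.5,"roll":0,"jaw":0},{"tx":0,"ty":0,"tz":2.5,"roll":0,"jaw":0},{"tx":0,"ty":0,"tz":2.5,"roll":0,"jaw":0},{"tx":0,"ty":0,"tz":1.5,"roll":0,"jaw":0},{"tx":0,"ty":0,"tz":0.5,"roll":0,"jaw":0},{"tx":0,"ty":0,"tz":0,"roll":0,"jaw":0},{"tx":0,"ty":0,"tz":0,"roll":0,"jaw":0}]'
```

```text
time_s: 38.95
position: [0.5318, -0.1393, 0.2074]
tcp_rot: [[0.999, -0.053, -0.002], [-0.053, -0.999, 0.001], [-0.003, -0.001, -1.0]]
force: [-0.8, 0.7, 0.9]
opening: 0.006
grasp_force: 0.0
side [([320, 159, 19, 10, 108], array([328.7, 163.1])), ([208, 260, 21, 10, 150], array([217.9, 264.7]))]
jar [-2.48159251 -1.24090472] 0.614232321819765 253
scene [([226, 283, 18, 13, 126], array([234.4, 289.1]))]
jar [-0.81980989 -0.61913802] 0.07235975773090314 379
time_s: 39.95
position: [0.5333, -0.1397, 0.0965]
tcp_rot: [[0.999, -0.053, 0.002], [-0.053, -0.999, -0.001], [0.002, 0.001, -1.0]]
force: [-3.9, 2.0, 20.7]
opening: 0.01
grasp_force: 12.9
```

```bash
python3 -m jog '[{"tx":0,"ty":0,"tz":-1.5,"roll":0,"jaw":0},{"tx":0,"ty":0,"tz":-2.5,"roll":0,"jaw":0},{"tx":0,"ty":0,"tz":-2.5,"roll":0,"jaw":0},{"tx":0,"ty":0,"tz":-2.5,"roll":0,"jaw":0},{"tx":0,"ty":0,"tz":-3,"roll":0,"jaw":0},{"tx":0,"ty":0,"tz":-3,"roll":0,"jaw":0},{"tx":0,"ty":0,"tz":-1,"roll":0,"jaw":0},{"tx":0,"ty":0,"tz":0,"roll":0,"jaw":0}]'; python3 -m jog '[{"tx":-2,"ty":0,"tz":0,"roll":0,"jaw":0},{"tx":-3,"ty":0,"tz":0,"roll":0,"jaw":0},{"tx":-2,"ty":0,"tz":0,"roll":0,"jaw":0},{"tx":0,"ty":0,"tz":0,"roll":0,"jaw":0},{"tx":0,"ty":0,"tz":0,"roll":0,"jaw":0},{"tx":0,"ty":0,"tz":0,"roll":0,"jaw":0}]'; python3 chk.py
```

```text
time_s: 40.75
position: [0.5334, -0.14, 0.2547]
tcp_rot: [[0.999, -0.053, 0.003], [-0.053, -0.999, -0.001], [0.003, 0.001, -1.0]]
force: [0.2, -0.2, 0.3]
opening: 0.006
grasp_force: 0.0
time_s: 41.35
position: [0.4636, -0.1362, 0.2531]
tcp_rot: [[0.999, -0.053, -0.0], [-0.053, -0.999, 0.0], [-0.0, -0.0, -1.0]]
force: [-0.1, -1.2, 0.3]
opening: 0.005
grasp_force: 0.0
side [([320, 159, 19, 10, 111], array([328.6, 163.1])), ([208, 260, 21, 10, 149], array([217.9, 264.7]))]
jar [-1.7582871  -1.24006406] 0.1615071770202552 268
scene [([235, 136, 17, 14, 107], array([243.8, 142.5])), ([226, 283, 18, 13, 124], array([234.3, 289. ]))]
jar [-0.12695494 -0.34885134] 1.9840384784412843 326
```

All three strokes are done, the lever is up, the jar is seated and the arm is clear, so I'm handing in.

```bash
python3 -c "
from rig import *
print(hand_in())"
```

```text
the job is handed in; nothing more can be done
None
```

The job is handed in at about 41 s of the 58 s allowed, verdict not returned: the jar stands upside down on the collar, let go and upright within what the cameras resolve, after three full lever strokes to the stop; the lever is back up, the arm is clear and, as far as I know, nothing else on the table was touched.

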